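Send the oiled rosette down the drying rail

ROBOT

A 7-joint arm with a two-finger parallel gripper is mounted at the origin on the work surface. World frame = base frame: x ahead of the robot, y to its left, z up, the work surface at z = 0. Lengths are in m, angles in rad, forces in N, time in s.
With the tool pointing down it reaches from about 0.4 to 0.875 m from the base axis. Payload 19.3 kg.
Tool frame: the origin (TCP) lies at the very end of the fingers, on their centre line; the grasp point (between the pads) lies 19 mm behind it; z points along the fingers, y is the line along which they close (so a half turn about z gives the same grasp; the last joint's range is limited). The gripper opens to 85 mm and grips with 20 to 120 N. Pads are 22 mm wide; open, the fingers measure 114 mm over their backs; the gripper's body (76 mm by 85 mm) begins 54 mm behind the grasp point. The pads swing forward as they close: fully open they stand 13 mm farther back than shut.
Start: joints at [-1.231, 0.521, -0.036, 1.599, 0.021, 1.021, -0.113], TCP at [0.249, 0.573, 0.231] pointing down, gripper open.
Joint ranges: [-2.91, 2.91], [-0.3, 2.13], [-1.5, 1.42], [0.17, 2.43], [-1.26, 4.41], [0.16, 1.93], [-2.52, 2.52]. Speed limits (rad/s): [1.89, 1.89, 2.39, 2.39, 3.01, 3.01, 3.01].

INTERFACE

Orientations are given as [roll, pitch, yaw] about the fixed x, y, z axes, in that order (R = Rz(yaw) Ry(pitch) Rx(roll)).
In Python, from workcell import bot gives the robot as it stands.
- The arm moves only by the tool carry_out, never from a script. Its argument "rows" is a list that holds one entry, the list of rows, each a list of 4 numbers: the shift along the tool's x, y, z in m, then the turn about the tool's z in degrees. In form: [[[x, y, z, twist], ...]]. A call has 1 to 12 rows; each row is the pose to reach, as a shift and turn from the pose commanded when the call began, along the tool's axes at that moment; what a row does not reach only later rows make up. A row lasts 1/12 s, in which the tool goes at most 41.7 mm and 7.16 degrees, less where a joint would pass 70% of its speed; a pose out of reach is approached as far as the arm can. A call with a gripper value outside its range is refused whole. "grip" is the finger opening in m, from 0 to 0.0854, set as the call begins (left out, the last holds). The fingers move at their own pace and stop on an object; "grip_force" is the grip in N (left out, the last holds). Time passes only in rows, so rows that repeat a pose let the fingers close. It gives the time, the measured TCP pose, the force, the opening and the grip force at its end, in the units of the state.
- bot.observe(): the state, without advancing time (a new reading comes with each control period).
- bot.grab_frame(name): name is "side" or "top" or "wrist"; returns a dict with "pixels" (480x640x3 uint8, red, green, blue), "K" (3x3 intrinsics, pixels), "pose" (4x4, takes a point from camera to world coordinates). Camera axes: x right, y down, z forward; pixel columns grow to the right and rows downward; lengths in m; the calibration is good to about 2 mm. A picture is of the moment at which its call begins. There is no depth.
- bot.job_done(): hands the job in; it is judged then, once.
Trained networks look in a picture, given as the dict that the camera call returned (one of the last four; its "shot" number tells which), for a name from the list of things; names that differ only in an ending like _2 or _b are one class to them, and where a whole thing is asked for, a point or a joint stands for the part that bears it (a point fixed in the world has none). Each returns a list of dicts, best first, with "conf" (0 to 1); they miss things now and then, are a little off and sometimes report something else, mostly with a low value. They report only what shows in the picture. A call takes as long as a camera call.
- bot.look_for(picture, label): "position" ([column, row] in pixels, amid what is visible of it).
- bot.regions_of(picture, label): "region" (480x640 bool, what is visible of it) and "position" ([column, row] in pixels, amid what is visible of it).
- bot.spot_point(picture, label): "position" ([column, row] in pixels: a listed point, or the origin of a listed thing).
The state is a dict: "clock": time; "qpos": joint angles; "qd": joint speeds; "joint_efforts": joint torques, N m; "position": TCP position; "tool_rot": TCP orientation; "force": force on the tool from outside, world axes, zero at the start; "moment": the same for the moment, N m; "grip_width": finger opening in m; "finger_force": force on a finger pad.
Only numpy, scipy, OpenCV 4.12 (cv2) and the standard library are available. Lean on these libraries where they do the work, as an engineer would, in place of code of your own. Each camera call takes 0.05 s, during which the arm holds its last target. There are 200 camera calls.

TASK

In the carving workshop, fold the red-tipped stop arm fully down across the drying rail, then lift the hanger with the dark rosette plaque out of its holder. Hook it over the upper half of the sloped rail from its open side, away from the posts, and push it down until its rollers sit on the rail and the sprung brass gate has snapped shut under it; let go up there so that it rolls down by itself and comes to rest against the stop. Leave the pale leaf plaque in its holder and do not knock anything over.

Things in the scene. Friction and masses are not known exactly. Their poses are not given: they have to be found in the camera images.
- rail_mid (a point): Middle of the top face of the drying rail, about 200 mm up: aluminium bar 12 mm wide, 14 mm high, 420 mm long along this point's y axis, ends on arms from 22 mm wooden posts that stand 50 mm to its +x: low end (y -205 mm) 200 mm high, middle (y -20) and upper end (y +205) 370 mm high. +y is uphill (slope 0.10 rad), +x the side of the posts, z square to the top face. Stand's place and yaw vary.
- rail_load (a point): A good loading place: on the top face of the rail, 70 mm uphill (+y) of rail_mid, same axes. The upper half of the rail is +y of rail_mid.
- guard_bar (a point): Middle of a fixed level 12 mm steel bar, 245 mm long (y -30 to +215 mm of rail_mid), over the upper half of the rail: 169 mm above rail_mid and 8 mm to its +x side. A tool straight above the rail there would hit it: work from the open side (-x, the left of the table) with the tool leaning back towards -x by about 35 degrees.
- stop (a joint): Angle of the stop arm: 0 = fully down, square across the rail and parallel to its top face (end of travel); starts raised by 0.7 to 1.1 (limit 1.2). Stays where it is left (friction 0.04 N m): about 1 N on its tip moves it.
- stop_hinge (a point): Hinge of the stop arm (axis = y, axes as rail_mid): 38 mm to +x of the rail's middle line, 12 mm above its top face, 125 mm downhill of rail_mid. The arm is a 12 mm square steel bar ending in a red disc 78 mm away: raised by angle a, the disc's centre is 78 cos(a) mm to -x of and 78 sin(a) mm above the hinge.
- stop_pad (a point): Centre of the top of the red disc (26 mm across, 12 mm thick) at the stop arm's free end, the place to push down on. With the arm down it lies 40 mm to -x of the rail's middle line and 18 mm above the rail's top face. Axes turn with the arm.
- rosette_handle (a point): Grasp point on the rosette hanger's wooden handle: a bar 14 mm thick along y, 22 mm wide, 58 mm long, leaning 35 degrees from vertical towards -x; the point is on its middle line, 22 mm from the upper end. Axes of the hanger: z up, y along the rail when hung, -x the side that lies to the rail's -x when hung. rosette_seat is at x +26.6, z -51.5 mm from here.
- rosette: The rosette hanger: dark wooden plaque (70 mm in y, 18 thick, 72 high) with a pale eight-petalled rosette, under a steel bracket with rollers. Origin at the centre of the plaque's underside, 154 mm under rosette_seat, axes of the hanger. About 0.3 kg. It stands upright in cradle_a at the start.
- rosette_seat (a point): Middle of the two rollers' lower side; hung, it lies on the middle line of the rail's top face. It sits in a bracket like an upside-down U, 50 mm long in y, legs' inner faces 12 mm to -x and 14 mm to +x. At rest against the stop arm it is 94 mm downhill of rail_mid. The rollers are damped: it rolls at about 0.1 m/s, 2 to 3 s in all.
- rosette_mouth (a point): Centre of the gap, 35 mm high, by which the rail goes in sideways from +x: between the +x leg's lower end (42 mm below rosette_seat) and the plaque's top fitting (77 mm below it); the -x leg runs on down to the plaque. With the rail's top 54 mm below rosette_seat, move +x until seat is over the rail's middle (within 4 mm), then push straight down 54 mm.
- rosette_gate (a joint): Angle of the sprung brass gate across the bracket's mouth: 0 = shut, about 1.2 = folded up by the rail as it goes in. It takes a push of 5 to 10 N, and snaps shut once the rail's underside has passed, some 4 mm before the rollers touch the rail.
- cradle_a: Plywood holder of the rosette hanger, fixed, 70 x 105 x 30 mm, origin at the centre of its underside. The plaque stands in a slot 22 mm deep, 1.25 mm free all round, floor at 8 mm; lift it straight up. The two holders may have changed places.
- leaf_handle (a point): The same handle point on the other hanger (pale plaque with a leaf), standing in its own holder, where it must stay.
- mallet: Wooden carving mallet standing on its head, 82 mm across, 240 mm high, not to be knocked over. Origin at the centre of its underside.
- oil_bottle: Amber bottle, 56 mm across, 130 mm high, not to be knocked over. Origin at the centre of its underside.

How it is judged:
By the outcome, as a careful person would: the job done as asked, in the order asked, and still so for the second after the job is handed in, with the robot touching nothing.
It also fails if it takes over 59 s, if anything falls off the work surface, if the arm or the gripper's body presses on something with over 40 N, if the wrist force passes 120 N, or if a joint passes its speed limit or range.

## Working session

There is one attempt and no reset: what is moved stays moved. The work goes in short steps, Python scripts to look and compute and a tool call to move; the robot and the scene stay as the last step left them, time stands still between calls to the robot, and variables do not carry over. Pictures are saved under pics/ and viewed, at most 10 in all, crops included, and the job is handed in when it is done.

Besides the shell and the picture viewer there is one more tool, called after "Call:" as a command line: name --argument value ..., lists and objects as JSON in quotes. carry_out: Moves the arm, as the interface text tells. Its arguments: {"type":"object","properties":{"rows":{"type":"array","items":{"type":"array","items":{"type":"array","items":{"type":"number"}}}},"grip":{"type":"number"},"grip_force":{"type":"number"}},"required":["rows"]}

```bash
mkdir -p pics; cat > h.py <<'E'
import numpy as np, cv2
from workcell import bot
from scipy.spatial.transform import Rotation as R
def proj(f,P):
    T=np.linalg.inv(f["pose"]); p=T[:3,:3]@np.asarray(P)+T[:3,3]; q=f["K"]@p; return q[:2]/q[2]
def ray(f,px):
    d=f["pose"][:3,:3]@np.linalg.solve(f["K"],[px[0],px[1],1.]); return f["pose"][:3,3],d/np.linalg.norm(d)
def tri(obs):
    A=np.zeros((3,3));b=np.zeros(3)
    for f,px in obs:
        o,d=ray(f,px);M=np.eye(3)-np.outer(d,d);A+=M;b+=M@o
    X=np.linalg.solve(A,b); return X,[np.round(np.array(px)-proj(f,X),1) for f,px in obs]
def save(f,n): cv2.imwrite("pics/"+n,f["pixels"][:,:,::-1])
def onz(f,px,z):
    o,d=ray(f,px); return o+d*(z-o[2])/d[2]
E
python3 - <<'E'
from h import *
s=bot.observe(); print(s["position"],s["tool_rot"],s["clock"])
f={n:bot.grab_frame(n) for n in("side","top")}
for n in f: save(f[n],n+"0.png"); print(n,f[n]["pose"][:3,3].round(2))
for l in ["rail_mid","rail_load","guard_bar","stop_hinge","stop_pad","rosette_handle","rosette","rosette_seat","leaf_handle","cradle_a","mallet","oil_bottle"]:
    r={n:bot.spot_point(f[n],l)[:2] for n in f}
    print(l,{n:[(np.round(q["position"]),round(q["conf"],2)) for q in r[n]] for n in r})
    if r["side"] and r["top"]: X,e=tri([(f[n],r[n][0]["position"]) for n in f]); print("   ",X.round(4),e)
E
```

```text
[0.24890544 0.57294222 0.23073437] [-3.14049839e+00  9.33311331e-05  2.73182739e+00] 0.0
side [ 0.33 -0.79  0.8 ]
top [ 0.42 -0.04  1.41]
rail_mid {'side': [(array([360., 284.]), 0.74)], 'top': [(array([385., 235.]), 0.92)]}
    [ 0.5905 -0.1872  0.2047] [array([ 1.6, -0.2]), array([-0.3,  1.2])]
rail_load {'side': [(array([388., 268.]), 0.7)], 'top': [(array([375., 208.]), 0.82)]}
    [ 0.6609 -0.1621  0.2073] [array([ 2.2, -0.4]), array([-0.6,  1.7])]
guard_bar {'side': [(array([406., 203.]), 0.61)], 'top': [(array([384., 179.]), 0.69), (array([181., 224.]), 0.16)]}
    [ 0.6884 -0.1647  0.362 ] [array([-0.6,  0.1]), array([ 0.2, -0.5])]
stop_hinge {'side': [(array([314., 322.]), 0.96)], 'top': [(array([411., 279.]), 0.74)]}
    [ 0.4781 -0.2514  0.1999] [array([ 0.9, -0.1]), array([-0.1,  0.6])]
stop_pad {'side': [(array([295., 282.]), 0.56)], 'top': [(array([391., 286.]), 0.49)]}
    [ 0.4591 -0.1948  0.2517] [array([ 1.3, -0.2]), array([-0.2,  1. ])]
rosette_handle {'side': [(array([232., 179.]), 0.85)], 'top': [(array([374., 207.]), 0.7), (array([180., 299.]), 0.67)]}
    [ 0.4
[... 310 characters left out ...]
top': [(array([200., 291.]), 0.59)]}
    [0.4415 0.2873 0.1642] [array([ 0.1, -0. ]), array([-0. ,  0.2])]
leaf_handle {'side': [(array([299., 167.]), 0.55), (array([296., 283.]), 0.54)], 'top': [(array([179., 223.]), 0.81)]}
    [0.6112 0.3352 0.2074] [array([ 0.3, -0. ]), array([-0.1,  0.3])]
cradle_a {'side': [(array([250., 241.]), 0.68)], 'top': [(array([216., 297.]), 0.79)]}
    [0.4324 0.2781 0.0202] [array([ 1.8, -0.2]), array([-0.3,  1.9])]
mallet {'side': [(array([431., 403.]), 0.6)], 'top': [(array([434., 212.]), 0.64), (array([209., 295.]), 0.24)]}
    [ 0.6861 -0.3566  0.0066] [array([ 1.3, -0.1]), array([-0.3,  0.8])]
oil_bottle {'side': [], 'top': [(array([462., 298.]), 0.62)]}
```

View pics/side0.png

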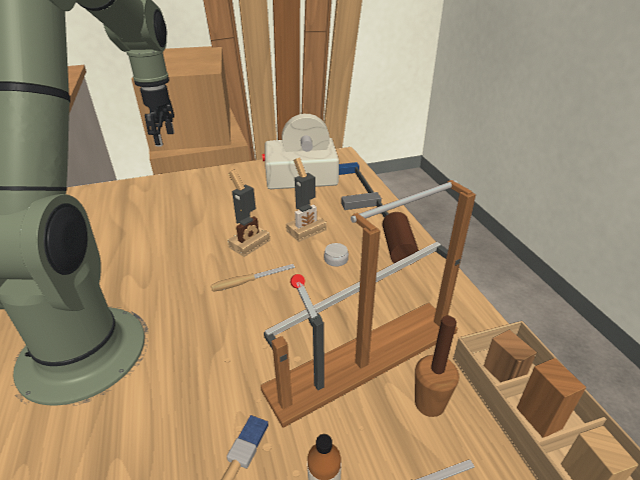

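View pics/top0.png

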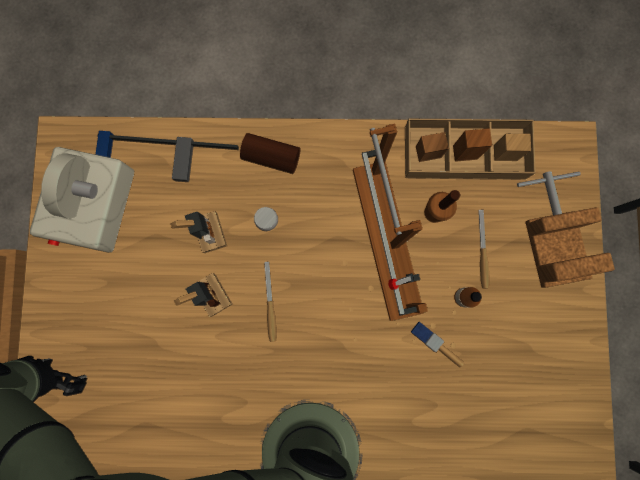

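The side view shows the red stop disc at (297,282), raised over the rail. The rail runs from (268,335) to (440,247), and the guard bar from (355,218) to (455,186). The rosette hanger stands at about (245,215) and the leaf hanger at about (303,200). The top view agrees: the disc is at (393,285), the rosette at (205,295) and the leaf at (200,228). Next I'll fit the stand and hanger poses to these points.

```bash
cat >> h.py <<'E'
from scipy.optimize import least_squares
def Rrail(yaw): return R.from_euler("z",yaw).as_matrix()@R.from_euler("x",0.10).as_matrix()
def railpt(p,l):  # p=x,y,z,yaw,a
    Rm=Rrail(p[3]); h=np.array([.038,-.125,.012]); a=p[4]; ax=lambda r,u:h+np.array([-r*np.cos(a)+u*np.sin(a),0,r*np.sin(a)+u*np.cos(a)])
    if l=="guard_bar": return p[:3]+R.from_euler("z",p[3]).as_matrix()@np.array([.008,.0925,.169])
    q={"rail_mid":[0,0,0],"rail_load":[0,.07,0],"stop_hinge":h,"stop_pad":ax(.078,.006),"lo":[0,-.21,0],"hi":[0,.21,0]}[l]
    return p[:3]+Rm@np.array(q,float)
def hangpt(p,l): # p=seat xyz,yaw (upright)
    q={"rosette_seat":[0,0,0],"rosette_handle":[-.0266,0,.0515],"rosette":[0,0,-.154]}[l]
    return p[:3]+R.from_euler("z",p[3]).as_matrix()@np.array(q)
def fit(obs,fn,p0):
    r=least_squares(lambda p:np.concatenate([(proj(f,fn(p,l))-px)*w for f,l,px,w in obs]),p0,loss="soft_l1",f_scale=2.)
    return r.x
def collect(fs,labels):
    o=[]
    for f in fs:
        for l in labels:
            q=bot.spot_point(f,l)
            if q and q[0]["conf"]>.35: o.append((f,l,np.array(q[0]["position"]),q[0]["conf"]))
    return o
E
python3 - <<'E'
from h import *
f=[bot.grab_frame(n) for n in("side","top")]
o=collect(f,["rail_mid","rail_load","guard_bar","stop_hinge","stop_pad"])
p=fit(o,railpt,[.59,-.187,.2,-1.37,.9]); print("rail",p.round(4))
for g,l,px,w in o: print(l,(px-proj(g,railpt(p,l))).round(1),round(w,2))
for l in("lo","hi"): print(l,[proj(g,railpt(p,l)).round() for g in f])
o=collect(f,["rosette_handle","rosette","rosette_seat"])
for i,(g,l,px,w) in enumerate(o):
    if l=="rosette_handle" and px[0]>300: 
        c=[q for q in bot.spot_point(g,l) if q["position"][0]<300]; o[i]=(g,l,np.array(c[0]["position"]),c[0]["conf"])
p=fit(o,hangpt,[.44,.29,.162,-1.37]); print("hang",p.round(4))
for g,l,px,w in o: print(l,(px-proj(g,hangpt(p,l))).round(1),round(w,2))
E
```

```text
rail [ 0.5952 -0.184   0.2023 -1.3121  0.7718]
rail_mid [2.2 0.2] 0.77
rail_load [ 0.6 -0.9] 0.96
guard_bar [-1.5  1.1] 0.75
stop_hinge [0.7 0.7] 0.77
stop_pad [-0.1 -0.8] 0.87
rail_mid [0.8 1.2] 0.61
rail_load [-0.9  2.9] 0.91
guard_bar [ 0.5 -1.3] 0.92
stop_hinge [-0.3  0.6] 0.95
lo [array([266., 334.]), array([405., 313.])]
hi [array([438., 242.]), array([364., 152.])]
hang [ 0.4372  0.2992  0.156  -0.7404]
rosette_handle [-2.4 -0.5] 0.82
rosette [2.2 0.2] 0.55
rosette_seat [4.2 0.6] 0.69
rosette_handle [-1.  -0.6] 0.63
rosette [-1.   5.1] 0.97
rosette_seat [ 2.1 -1.7] 0.8
```

```bash
cat >> h.py <<'E'
def rel(P,yaw=None,ref=None):
    """world TCP target -> tool-axis shift (mm) and twist (deg) from the present pose"""
    s=bot.observe(); M=R.from_euler("xyz",s["tool_rot"]).as_matrix(); d=M.T@(np.array(P)-s["position"])
    t=0 if yaw is None else -np.degrees((yaw-s["tool_rot"][2]+np.pi)%(2*np.pi)-np.pi)
    return (d*1000).round(1),round(t,1)
RAIL=np.array([0.5952,-0.184,0.2023,-1.3121,0.7718])
def stat():
    s=bot.observe(); print(round(s["clock"],2),s["position"].round(4),s["tool_rot"].round(4),s["force"].round(1),round(s["grip_width"],4),s["qpos"].round(2))
E
python3 - <<'E'
from h import *
stat(); p=RAIL.copy()
print(rel([.5,.2,.45],1.8295))
for a in [.85,.7718,.5,.25,0]:
    p[4]=a; P=railpt(p,"stop_pad"); print(a,P.round(4),rel(P,1.8295))
E
```

```text
2.2 [0.249  0.5732 0.2313] [-3.1416  0.      2.7318] [0.2 0.4 0.3] 0.0854 [-1.23  0.52 -0.04  1.6   0.02  1.02 -0.11]
(array([-378.9, -242.3, -218.7]), np.float64(51.7))
0.85 [ 0.4655 -0.209   0.264 ] (array([-510.2, -631.3,  -32.7]), np.float64(51.7))
0.7718 [ 0.4646 -0.2044  0.2602] (array([-507.6, -627.3,  -28.8]), np.float64(51.7))
0.5 [ 0.4626 -0.1906  0.2442] (array([-500.2, -615.4,  -12.9]), np.float64(51.7))
0.25 [ 0.4621 -0.1819  0.2267] (array([-496.3, -607.7,    4.6]), np.float64(51.7))
0 [ 0.463  -0.1776  0.2077] (array([-495.4, -603.4,   23.6]), np.float64(51.7))
```

Call:
carry_out --rows '[[[-0.1,-0.06,-0.2,7],[-0.12,-0.08,-0.21,14],[-0.18,-0.115,-0.215,21],[-0.25,-0.16,-0.22,28],[-0.315,-0.2,-0.22,35],[-0.38,-0.242,-0.22,42],[-0.38,-0.242,-0.22,49],[-0.38,-0.242,-0.22,51.7],[-0.38,-0.28,-0.22,51.7],[-0.4,-0.32,-0.2,51.7],[-0.42,-0.36,-0.19,51.7],[-0.43,-0.4,-0.18,51.7]]]' --grip 0.0

```text
clock: 3.2
position: [0.4531, 0.1898, 0.4152]
tool_rot: [3.14, -0.0, 1.829]
force: [1.3, 0.1, 0.6]
grip_width: 0.0001
finger_force: 0.0
```

```bash
python3 - <<'E'
from h import *
stat(); p=RAIL.copy()
P=railpt(p,"stop_pad");P[2]=.36;print(rel(P,1.8295))
E
```

```text
3.2 [0.4531 0.1898 0.4152] [ 3.1404e+00 -4.0000e-04  1.8292e+00] [1.3 0.1 0.6] 0.0001 [-0.82  0.15  0.35  1.68 -0.05  1.32 -0.2 ]
(array([-384.1,  -89.7,   54.9]), np.float64(-0.0))
```

Call:
carry_out --rows '[[[-0.06,-0.01,0.0,0],[-0.12,-0.02,0.0,0],[-0.2,-0.04,0.01,0],[-0.3,-0.06,0.03,0],[-0.384,-0.09,0.04,0],[-0.384,-0.09,0.055,0],[-0.384,-0.09,0.055,0],[-0.384,-0.09,0.055,0],[-0.384,-0.09,0.055,0],[-0.384,-0.09,0.055,0],[-0.384,-0.09,0.055,0],[-0.384,-0.09,0.055,0]]]'

```text
clock: 4.2
position: [0.4632, -0.2037, 0.3593]
tool_rot: [-3.141, 0.0, 1.827]
force: [-0.1, 1.3, 0.5]
grip_width: 0.0001
finger_force: 0.0
```

```bash
python3 - <<'E'
from h import *
stat(); f=bot.grab_frame("wrist"); save(f,"w1.png"); p=RAIL.copy()
q=bot.spot_point(f,"stop_pad"); print(q[:2] and [(x["position"],x["conf"]) for x in q[:2]])
for a in [.7,.7718,.85]:
  p[4]=a; print(a,proj(f,railpt(p,"stop_pad")).round())
p=RAIL
for l in ["rail_mid","lo","hi","stop_hinge"]: print(l,proj(f,railpt(p,l)).round())
P=railpt(p,"stop_pad");P[2]+=.005;print(rel(P,1.8295))
E
```

```text
4.2 [ 0.4632 -0.2037  0.3593] [-3.1408e+00  1.0000e-04  1.8266e+00] [-0.1  1.3  0.5] 0.0001 [-0.23  0.24  0.65  1.75 -0.16  1.2   0.72]
[([317.6, 238.5], 0.61)]
0.7 [321. 232.]
0.7718 [321. 238.]
0.85 [320. 246.]
rail_mid [460. 231.]
lo [244. 225.]
hi [706. 237.]
stop_hinge [327. 268.]
(array([-2.7,  0.1, 94.5]), np.float64(0.0))
```

View pics/w1.png

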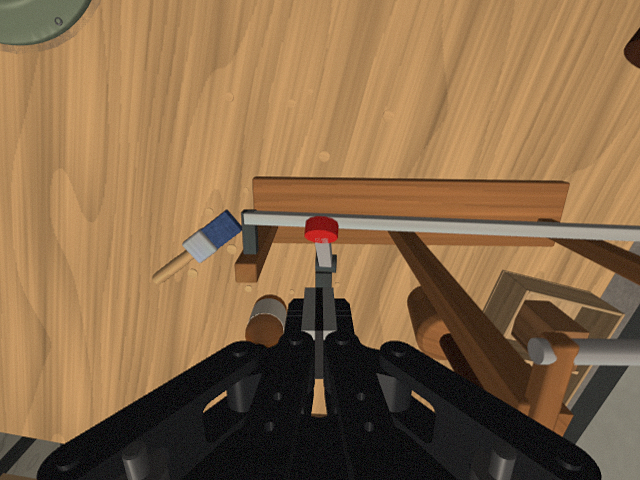

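The disc is centred at (321,230), just past the rail line, which runs from (245,217) to (640,233). The fingers are closed and right behind it. I'll push down along the disc's arc.

Call:
carry_out --rows '[[[0.0,0,0.035,0],[0.0,0,0.07,0],[0.0,0,0.09,0],[0.004,0,0.1,0],[0.009,0,0.108,0],[0.014,0,0.116,0],[0.018,0,0.124,0],[0.022,0,0.132,0],[0.025,0,0.14,0],[0.027,0,0.147,0],[0.027,0,0.15,0],[0.027,0,0.15,0]]]'

```text
clock: 5.3
position: [0.4565, -0.1764, 0.209]
tool_rot: [-3.141, -0.0, 1.829]
force: [0.1, -0.2, -0.6]
grip_width: -0.0001
finger_force: 0.0
```

Call:
carry_out --rows '[[[0.0,0,0.002,0],[0.0,0,0.003,0],[0.0,0,0.004,0],[0.0,0,0.004,0]]]'

```text
clock: 5.63
position: [0.4568, -0.1766, 0.2056]
tool_rot: [3.142, 0.0, 1.829]
force: [-0.6, 0.2, 0.2]
grip_width: 0.0001
finger_force: 0.0
```

Call:
carry_out --rows '[[[0.0,0,0.002,0],[0.0,0,0.004,0],[0.0,0,0.004,0]]]'

```text
clock: 5.88
position: [0.4575, -0.1765, 0.2036]
tool_rot: [3.139, -0.001, 1.829]
force: [-13.5, 8.8, 54.1]
grip_width: 0.0001
finger_force: 27.4
```

```bash
python3 - <<'E'
from h import *
stat(); f=bot.grab_frame("side"); save(f,"s2.png")
cv2.imwrite("pics/s2c.png",cv2.resize(f["pixels"][220:400,200:440,::-1],None,fx=3,fy=3))
E
```

```text
5.88 [ 0.4575 -0.1765  0.2036] [ 3.1388e+00 -6.0000e-04  1.8291e+00] [-13.5   8.8  54.1] 0.0001 [-0.19  0.4   0.57  2.   -0.29  0.82  0.8 ]
```

View pics/s2c.png

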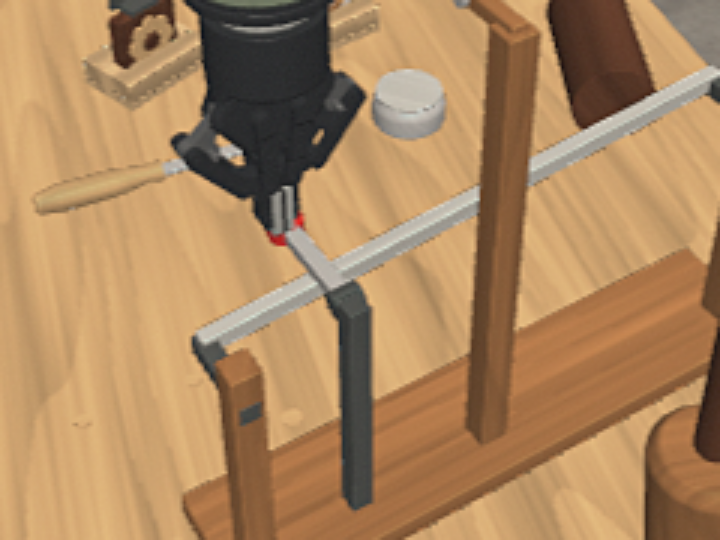

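The stop arm now lies square across the rail with the fingers on its disc, and the force jumped at the end of travel, so it is fully down. I'll retract and go over to the rosette hanger.

Call:
carry_out --rows '[[[0,0,-0.02,0],[0,0,-0.06,0],[0,0,-0.1,0],[0,0,-0.14,0],[0.04,0,-0.18,0],[0.08,0.01,-0.2,0],[0.12,0.02,-0.2,0]]]'

```text
clock: 6.52
position: [0.4459, -0.0715, 0.4023]
tool_rot: [3.137, 0.001, 1.826]
force: [1.5, 1.1, -1.1]
grip_width: -0.0003
finger_force: 0.0
```

```bash
python3 - <<'E'
from h import *
stat(); print(rel([.43,.31,.38],2.09))
E
```

```text
6.52 [ 0.4459 -0.0715  0.4023] [3.1369e+00 8.0000e-04 1.8259e+00] [ 1.5  1.1 -1.1] -0.0003 [-0.51  0.08  0.59  1.8  -0.04  1.28  0.34]
(array([373.2,  80.8,  22.4]), np.float64(-15.1))
```

Call:
carry_out --rows '[[[0.05,0.01,0,-2],[0.1,0.02,0,-4],[0.15,0.03,0,-6],[0.2,0.04,0,-8],[0.25,0.055,0,-10],[0.3,0.065,0,-12],[0.34,0.075,0.01,-14],[0.373,0.081,0.022,-15],[0.373,0.081,0.022,-15],[0.373,0.081,0.022,-15],[0.373,0.081,0.022,-15],[0.373,0.081,0.022,-15]]]' --grip 0.06

```text
clock: 7.52
position: [0.4286, 0.3103, 0.3766]
tool_rot: [-3.141, 0.001, 2.092]
force: [0.4, -0.2, 0.5]
grip_width: 0.06
finger_force: 0.0
```

```bash
python3 - <<'E'
from h import *
stat(); fs=[bot.grab_frame(n) for n in("wrist","side","top")]; save(fs[0],"w3.png")
o=collect(fs,["rosette_handle","rosette","rosette_seat"])
o=[(g,l,px,w) for g,l,px,w in o if g is fs[0] or px[0]<300]
p=fit(o,hangpt,[.44,.29,.162,-1.05]); print("hang",p.round(4))
for g,l,px,w in o: print(l,px.round(),(px-proj(g,hangpt(p,l))).round(1),round(w,2))
E
```

```text
7.52 [0.4286 0.3103 0.3766] [-3.1408e+00  5.0000e-04  2.0918e+00] [ 0.4 -0.2  0.5] 0.06 [-0.95  0.24  0.26  1.66 -0.06  1.25 -0.15]
hang [ 0.4384  0.2926  0.1632 -0.8583]
rosette_handle [313. 211.] [-0.3  2. ] 0.74
rosette [320. 192.] [ 1.3 -0.7] 0.94
rosette_seat [317. 220.] [-1.6 -0.3] 0.84
rosette_handle [234. 176.] [-0.1 -1.8] 0.7
rosette [253. 243.] [3.7 2.2] 0.57
rosette_seat [244. 198.] [0.7 1.4] 0.98
rosette_handle [181. 299.] [-2.6  0.4] 0.9
rosette [211. 296.] [-0.8  2.7] 0.7
rosette_seat [197. 290.] [-0.6 -1.7] 0.61
```

View pics/w3.png

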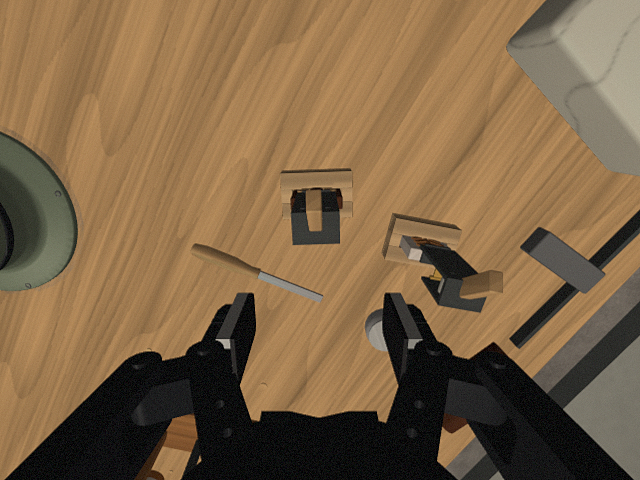

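```bash
python3 - <<'E'
from h import *
import pickle
fs=[bot.grab_frame(n) for n in("wrist","side","top")]
w=fs[0]
g=cv2.cvtColor(w["pixels"],cv2.COLOR_RGB2GRAY)
L=cv2.createLineSegmentDetector().detect(g)[0][:,0]
for l in L:
    if 270<min(l[0],l[2]) and max(l[0],l[2])<365 and 160<l[1]<255 and np.hypot(l[2]-l[0],l[3]-l[1])>18:
        d=onz(w,l[2:],.1)-onz(w,l[:2],.1); print(l.round(1),round(np.degrees(np.arctan2(d[1],d[0]))%90,1))
o=collect(fs,["rosette_handle","rosette","rosette_seat"])
o=[(g,l,px,c) for g,l,px,c in o if g is w or px[0]<300]
for yaw in(-1.05,-1.02):
    q=fit(o,lambda p,l:hangpt(np.array([*p,yaw]),l),[.44,.29,.162]); print(q.round(4))
    for l in ["rosette_handle","rosette_seat","rosette"]: print(l,proj(w,hangpt([*q,yaw],l)).round())
E
```

```text
[340.2 188.2 342.6 206.9] 38.1
[290.2 208.1 291.4 189.4] 24.6
[304.1 190.6 307.8 228.3] 34.4
[292.  243.1 290.  208.1] 31.2
[338.8 213.1 339.5 240.7] 32.1
[281.9 169.8 348.2 167.3] 31.9
[350.6 170.5 280.6 172.8] 31.6
[338.1 242.5 291.8 244.1] 31.8
[320.9 228.1 320.5 190.6] 30.5
[330.6 183.7 308.1 184.1] 30.5
[350.6 180.8 331.7 182.8] 35.7
[363.3 223.2 341.6 256.7] 89.6
[291.9 164.4 300.9 147. ] 0.9
[0.4338 0.291  0.1617]
rosette_handle [313. 207.]
rosette_seat [314. 219.]
rosette [316. 191.]
[0.4341 0.2912 0.1616]
rosette_handle [313. 207.]
rosette_seat [315. 219.]
rosette [316. 191.]
```

```bash
python3 - <<'E'
from h import *
w=bot.grab_frame("wrist"); g=cv2.cvtColor(w["pixels"],cv2.COLOR_RGB2GRAY)
S=np.array([.4341,.2912,.1617]); Y=-1.0175; Rz=R.from_euler("z",Y).as_matrix()
c,s=np.cos(np.radians(35)),np.sin(np.radians(35))
for t in(.022,-.036):
  for y in(-.007,.007):
    for u in(-.011,.011):
      q=np.array([-.0266-t*s+u*c,y,.0515+t*c+u*s]); print(t,y,u,proj(w,S+Rz@q).round(1))
P=S+Rz@np.array([-.042,0,.042]); print(P.round(4),rel(P,Y+np.pi))
cv2.imwrite("pics/w4.png",cv2.resize(w["pixels"][150:260,260:370,::-1],None,fx=5,fy=5,interpolation=cv2.INTER_CUBIC))
E
```

```text
0.022 -0.007 -0.011 [303.9 186.9]
0.022 -0.007 0.011 [304.3 210.1]
0.022 0.007 -0.011 [319.6 186.4]
0.022 0.007 0.011 [320.3 209.6]
-0.036 -0.007 -0.011 [307.4 209.8]
-0.036 -0.007 0.011 [307.8 229.7]
-0.036 0.007 -0.011 [320.6 209.3]
-0.036 0.007 0.011 [321.2 229.3]
[0.412  0.3269 0.2037] (array([ 22.8,  -6.2, 173.3]), np.float64(-1.9))
```

View pics/w4.png

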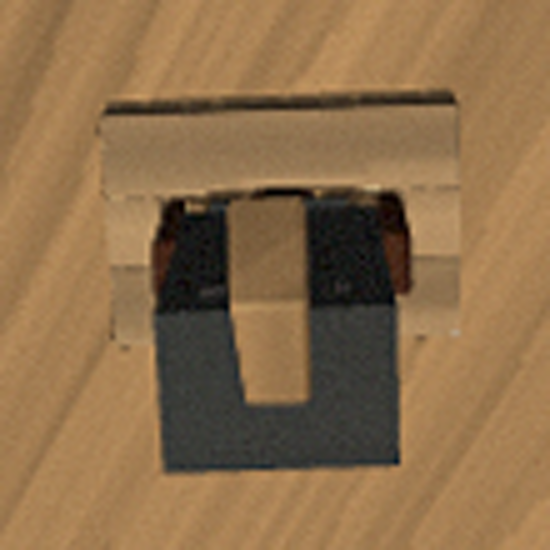

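The crop shows the handle's end face at columns 305–321 and rows 189–210, about 1.3 px from the prediction. I'm correcting for that and descending.

Call:
carry_out --rows '[[[0.0215,-0.005,0.035,-1.9],[0.0215,-0.005,0.07,-1.9],[0.0215,-0.005,0.1,-1.9],[0.0215,-0.005,0.13,-1.9],[0.0215,-0.005,0.155,-1.9],[0.0215,-0.005,0.173,-1.9],[0.0215,-0.005,0.173,-1.9],[0.0215,-0.005,0.173,-1.9]]]'

```text
clock: 9.43
position: [0.4136, 0.3262, 0.204]
tool_rot: [-3.14, 0.0, 2.124]
force: [-0.2, 0.3, 0.2]
grip_width: 0.0603
finger_force: 0.0
```

Call:
carry_out --rows '[[[0,0,0,0],[0,0,0,0],[0,0,0,0],[0,0,0,0],[0,0,0,0],[0,0,0,0],[0,0,0,0],[0,0,0,0]]]' --grip 0.0 --grip_force 100

```text
clock: 10.1
position: [0.4139, 0.327, 0.2051]
tool_rot: [3.14, -0.001, 2.125]
force: [-2.1, 0.1, 10.0]
grip_width: 0.012
finger_force: 98.0
```

```bash
python3 - <<'E'
from h import *
stat(); w=bot.grab_frame("wrist"); s=bot.grab_frame("side"); 
cv2.imwrite("pics/g1.png",np.hstack([cv2.resize(s["pixels"][150:270,180:340,::-1],(560,420)),cv2.resize(w["pixels"][240:480,200:440,::-1],None,fx=1,fy=1) if 0 else cv2.resize(w["pixels"][100:480,220:420,::-1],(221,420))]))
E
```

```text
10.1 [0.4139 0.327  0.2051] [ 3.1400e+00 -8.0000e-04  2.1245e+00] [-2.1  0.1 10. ] 0.012 [-0.94  0.41  0.21  1.89 -0.11  0.85 -0.12]
```

View pics/g1.png

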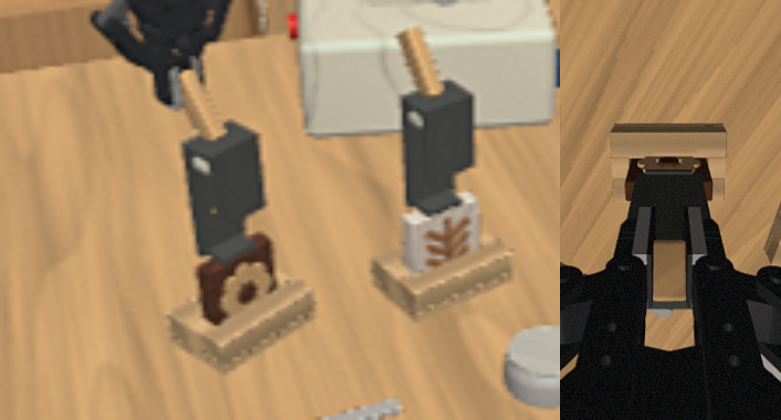

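The pads hold the upper part of the rosette handle, and the leaf hanger is untouched. Lifting.

Call:
carry_out --rows '[[[0,0,-0.006,0],[0,0,-0.014,0],[0,0,-0.024,0],[0,0,-0.036,0],[0,0,-0.06,0],[0,0,-0.09,0],[0,0,-0.12,0],[0,0,-0.15,0],[0,0,-0.18,0],[0,0,-0.19,0],[0,0,-0.19,0]]]'

```text
clock: 11.12
position: [0.4143, 0.3267, 0.3969]
tool_rot: [3.137, -0.001, 2.124]
force: [0.6, 0.3, -3.9]
grip_width: 0.012
finger_force: 97.9
```

```bash
python3 - <<'E'
from h import *
stat(); fs=[bot.grab_frame(n) for n in("side","top")]; s=fs[0]
cv2.imwrite("pics/g2.png",cv2.resize(s["pixels"][60:300,130:450,::-1],(800,600)))
o=collect(fs,["rosette_seat","rosette"])
for l in ["rosette_seat","rosette"]:
    q=[(g,px) for g,m,px,c in o if m==l]
    if len(q)==2: print(l,tri(q))
st=bot.observe(); M=R.from_euler("xyz",st["tool_rot"]).as_matrix(); print("exp seat",(st["position"]+M@np.array([-.042-.0005,0,.042])).round(4))
E
```

```text
11.12 [0.4143 0.3267 0.3969] [ 3.1373e+00 -1.2000e-03  2.1242e+00] [ 0.6  0.3 -3.9] 0.012 [-0.98  0.23  0.25  1.63 -0.06  1.29 -0.17]
rosette_seat (array([0.43821527, 0.29430306, 0.3560381 ]), [array([ 0.1, -0. ]), array([-0. ,  0.1])])
rosette (array([ 0.51880408,  0.42699888, -0.34045707]), [array([20. ,  0.3]), array([-6.7, 19.8])])
exp seat [0.4357 0.2899 0.3508]
```

View pics/g2.png

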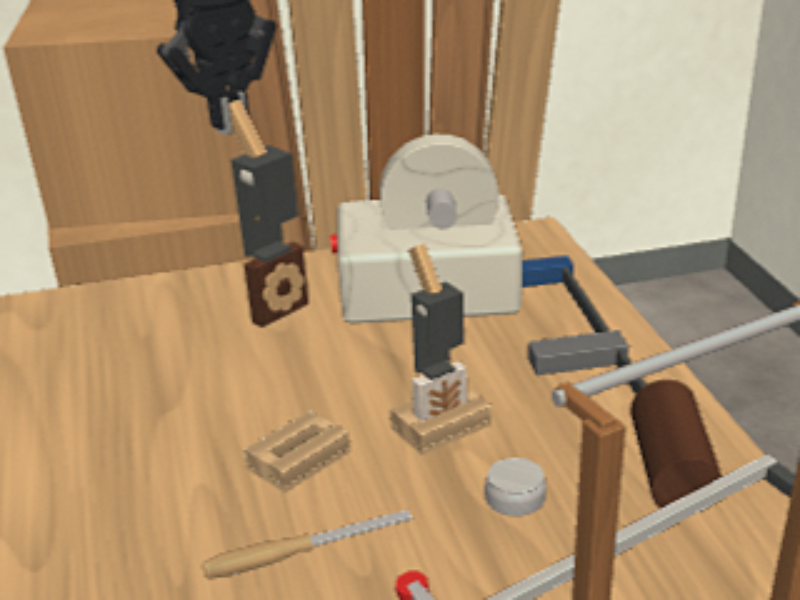

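The hanger is held upright and cradle_a is empty. The leaf hanger is still in its holder, and the red disc is down. Now I'll refine the rail line from its image edges before loading.

```bash
python3 - <<'E'
from h import *
p=RAIL.copy(); p[2]=.1995; Rm=Rrail(p[3])
for n in("side","top"):
    f=bot.grab_frame(n); g=cv2.cvtColor(f["pixels"],cv2.COLOR_RGB2GRAY)
    L=cv2.createLineSegmentDetector().detect(g)[0][:,0]
    E={"-xtop":(-.006,0),"+xtop":(.006,0),"-xbot":(-.006,-.014),"+xbot":(.006,-.014)}
    e0=None
    for k,(x,z) in E.items():
        a,b=[proj(f,p[:3]+Rm@np.array([x,y,z])) for y in(-.2,.2)]
        u=(b-a)/np.linalg.norm(b-a); nn=np.array([-u[1],u[0]])
        if e0 is None: e0=(a,u,nn,np.linalg.norm(b-a))
        A,U,N,ln=e0; print(n,k,"pred off lo/hi",((a-A)@N).round(1),((b-A)@N).round(1))
    A,U,N,ln=e0
    for l in L:
        q,r=l[:2],l[2:]; 
        t=[(q-A)@U/ln*.4-.2,(r-A)@U/ln*.4-.2]; o=[(q-A)@N,(r-A)@N]
        if t[0]>t[1]: t,o=t[::-1],o[::-1]
        if max(map(abs,o))<14 and t[1]-t[0]>.03: print("   seg y",np.round(t,3),"off",np.round(o,1))
E
```

```text
side -xtop pred off lo/hi 0.0 0.0
side +xtop pred off lo/hi 5.1 4.3
side -xbot pred off lo/hi 4.8 4.1
side +xbot pred off lo/hi 9.9 8.5
   seg y [0.065 0.196] off [-0.8 -0.4]
   seg y [0.126 0.214] off [3.6 4.6]
   seg y [-0.209 -0.176] off [2.8 2.3]
   seg y [-0.095  0.013] off [3.  3.4]
   seg y [-0.161 -0.122] off [2.4 2.9]
   seg y [0.061 0.124] off [3.6 3.8]
   seg y [-0.207 -0.142] off [-2.  -2.7]
   seg y [-0.073 -0.028] off [-0.3 -1. ]
   seg y [-0.023  0.015] off [-2.4 -0.4]
top -xtop pred off lo/hi 0.0 0.0
top +xtop pred off lo/hi 4.7 4.7
top -xbot pred off lo/hi -0.8 -0.8
top +xbot pred off lo/hi 3.9 3.9
   seg y [0.006 0.183] off [3.4 4.7]
   seg y [-0.205 -0.137] off [-2.4 -1.9]
   seg y [-0.118  0.205] off [-1.7  0.6]
   seg y [-0.078  0.005] off [3.2 3.7]
   seg y [-0.18  -0.138] off [2.3 2.4]
   seg y [-0.117 -0.081] off [2.7 2.7]
   seg y [-0.212 -0.121] off [-12.1 -11. ]
   seg y [0.075 0.122] off [-11.6 -11.6]
   seg y [-0.115  0.072] off [-11.4 -11.2]
   seg y [0.125 0.17 ] off [-11.6 -11.4]
   seg y [0.018 0.086] off [12.3 12.2]
```

```bash
cat >> h.py <<'E'
RAIL=np.array([0.5945,-0.1814,0.1995,-1.3266,0.])
OFF=np.array([-.0424,-.0006,.043])  # seat in tool axes
def tcp_for(x,y,dz): # seat above rail at (x,y), dz above top face; hanger level, yaw of rail
    S=railpt(RAIL,"rail_mid")+Rrail(RAIL[3])@np.array([x,y,0])+[0,0,dz]
    M=R.from_euler("xyz",[np.pi,0,RAIL[3]+np.pi]).as_matrix()
    return S-M@OFF
E
python3 - <<'E'
from h import *
stat()
for a in [(-.08,.07,.09),(-.08,.07,.054),(-.002,.07,.054),(-.002,.07,0)]: P=tcp_for(*a); print(a,P.round(4),rel(P,RAIL[3]+np.pi))
E
```

```text
11.52 [0.4136 0.3263 0.3932] [-3.1403e+00  5.0000e-04  2.1243e+00] [-0.3 -0.8 -3.7] 0.0121 [-0.98  0.23  0.25  1.63 -0.06  1.29 -0.17]
(-0.08, 0.07, 0.09) [ 0.6331 -0.0456  0.3395] (array([-431.7,   -8.7,   53.9]), np.float64(17.7))
(-0.08, 0.07, 0.054) [ 0.6331 -0.0456  0.3035] (array([-431.7,   -8.7,   89.9]), np.float64(17.7))
(-0.002, 0.07, 0.054) [ 0.6519 -0.1213  0.3035] (array([-506. ,  -32.4,   90. ]), np.float64(17.7))
(-0.002, 0.07, 0) [ 0.6519 -0.1213  0.2495] (array([-506. ,  -32.3,  144. ]), np.float64(17.7))
```

Call:
carry_out --rows '[[[-0.03,0,0,1],[-0.065,0,0,3],[-0.105,0,0,6],[-0.145,-0.002,0,8],[-0.185,-0.003,0,10],[-0.225,-0.004,0,12],[-0.265,-0.005,0.01,14],[-0.305,-0.006,0.02,16],[-0.345,-0.007,0.03,17.7],[-0.38,-0.008,0.04,17.7],[-0.41,-0.009,0.054,17.7],[-0.432,-0.009,0.054,17.7]]]'

```text
clock: 12.52
position: [0.633, -0.0487, 0.3368]
tool_rot: [-3.137, 0.0, 1.813]
force: [-0.2, 1.1, -3.4]
grip_width: 0.0122
finger_force: 98.0
```

Call:
carry_out --rows '[[[0,0,0,0],[0,0,0,0],[0,0,0,0]]]'

```text
clock: 12.77
position: [0.633, -0.0454, 0.3396]
tool_rot: [-3.141, -0.0, 1.816]
force: [0.1, 1.3, -3.4]
grip_width: 0.0121
finger_force: 98.2
```

```bash
python3 - <<'E'
from h import *
stat()
for a in [(-.08,.07,.054),(-.002,.07,.054),(-.002,.07,0)]: P=tcp_for(*a); print(a,P.round(4),rel(P,RAIL[3]+np.pi))
w=bot.grab_frame("wrist"); im=w["pixels"][:,:,::-1].copy()
p=RAIL
for x in(-.006,.006):
    a,b=[tuple(proj(w,p[:3]+Rrail(p[3])@np.array([x,y,0])).round().astype(int).tolist()) for y in(-.1,.21)]; cv2.line(im,a,b,(0,255,0),1)
for y in(-.03,.215):
    q=proj(w,p[:3]+R.from_euler("z",p[3]).as_matrix()@np.array([.008,y,.169])).round().astype(int); print("bar",q)
    cv2.circle(im,tuple(q.tolist()),4,(255,0,255),2)
cv2.imwrite("pics/l1.png",im)
E
```

```text
12.77 [ 0.633  -0.0454  0.3396] [-3.1409e+00 -5.0000e-04  1.8156e+00] [ 0.1  1.3 -3.4] 0.0121 [-0.32  0.49  0.47  1.45 -0.22  1.26  0.41]
(-0.08, 0.07, 0.054) [ 0.6331 -0.0456  0.3035] (array([-0.3,  0. , 36.1]), np.float64(0.0))
(-0.002, 0.07, 0.054) [ 0.6519 -0.1213  0.3035] (array([-78.3,  -0. ,  36.1]), np.float64(0.0))
(-0.002, 0.07, 0) [ 0.6519 -0.1213  0.2495] (array([-78.3,   0. ,  90.1]), np.float64(0.0))
bar [132 547]
bar [592 547]
```

View pics/l1.png

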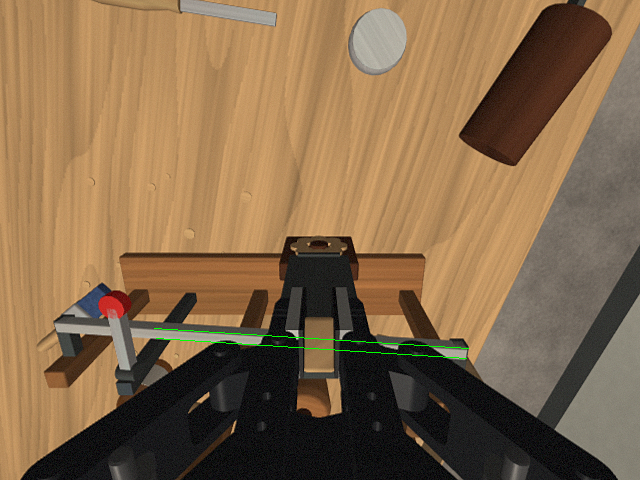

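The wrist view shows the rail from (57,322) to (467,350) with the stop arm down across it, and the hanger held upright. My overlay sits a few pixels low, so I'll measure that.

```bash
python3 - <<'E'
from h import *
p=RAIL; Rm=Rrail(p[3]); f=bot.grab_frame("wrist"); g=cv2.cvtColor(f["pixels"],cv2.COLOR_RGB2GRAY)
L=cv2.createLineSegmentDetector().detect(g)[0][:,0]
E={"-xtop":(-.006,0),"+xtop":(.006,0),"-xbot":(-.006,-.014),"+xbot":(.006,-.014)};e0=None
for k,(x,z) in E.items():
    a,b=[proj(f,p[:3]+Rm@np.array([x,y,z])) for y in(-.2,.2)]
    u=(b-a)/np.linalg.norm(b-a); nn=np.array([-u[1],u[0]])
    if e0 is None: e0=(a,u,nn,np.linalg.norm(b-a))
    A,U,N,ln=e0; print(k,((a-A)@N).round(1),((b-A)@N).round(1))
for l in L:
    q,r=l[:2],l[2:]; t=[(q-A)@U/ln*.4-.2,(r-A)@U/ln*.4-.2]; o=[(q-A)@N,(r-A)@N]
    if t[0]>t[1]: t,o=t[::-1],o[::-1]
    if max(map(abs,o))<18 and t[1]-t[0]>.03 and t[0]>-.24: print("   y",np.round(t,3),"off",np.round(o,1))
print([ (x["position"],x["conf"]) for l in("rail_mid","rail_load","rosette_seat") for x in bot.spot_point(f,l)[:1]],proj(f,railpt(p,"rail_mid")),proj(f,railpt(p,"rail_load")))
E
```

```text
-xtop 0.0 0.0
+xtop 9.5 10.6
-xbot -7.9 -8.8
+xbot 1.4 1.5
   y [-0.079 -0.024] off [-6.9 -6.8]
   y [-0.133  0.001] off [0.6 1.2]
   y [-0.21  -0.155] off [-0.   0.9]
   y [0.178 0.21 ] off [1.7 1.8]
[([250.0, 341.1], 0.78), ([316.9, 326.3], 0.92)] [249.21294475 339.39477612] [318.58185355 343.78591587]
```

The fit is good to about 1.5 mm. Going to entry height and moving in sideways.

Call:
carry_out --rows '[[[0,0,0.02,0],[0,0,0.036,0],[-0.01,0,0.036,0],[-0.025,0,0.036,0],[-0.04,0,0.036,0],[-0.052,0,0.036,0],[-0.062,0,0.036,0],[-0.07,0,0.036,0],[-0.076,0,0.036,0],[-0.079,0,0.036,0],[-0.079,0,0.036,0],[-0.079,0,0.036,0]]]'

```text
clock: 14.02
position: [0.6523, -0.122, 0.304]
tool_rot: [-3.142, -0.0, 1.816]
force: [0.3, 0.6, -2.6]
grip_width: 0.0122
finger_force: 98.1
```

```bash
python3 - <<'E'
from h import *
stat(); s=bot.grab_frame("side")
cv2.imwrite("pics/e1.png",cv2.resize(s["pixels"][130:330,310:510,::-1],(600,600),interpolation=cv2.INTER_CUBIC))
print(rel(tcp_for(-.001,.07,0),RAIL[3]+np.pi))
E
```

```text
14.02 [ 0.6523 -0.122   0.304 ] [-3.1415e+00 -3.0000e-04  1.8159e+00] [ 0.3  0.6 -2.6] 0.0122 [-0.18  0.57  0.46  1.42 -0.26  1.22  0.55]
(array([-0.5, -0.3, 54.5]), np.float64(0.1))
```

View pics/e1.png

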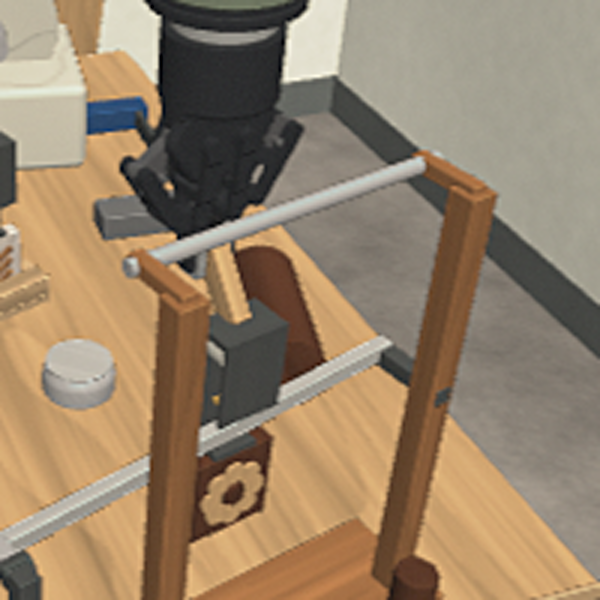

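The rail is in the mouth, between the +x leg and the plaque, and the gripper clears the guard bar with no contact force. I'm pushing down in stages and watching the force.

Call:
carry_out --rows '[[[0,0,0.006,0],[0,0,0.012,0],[0,0,0.018,0],[0,0,0.024,0],[0,0,0.028,0]]]'

```text
clock: 14.48
position: [0.6523, -0.123, 0.2753]
tool_rot: [-3.141, 0.001, 1.815]
force: [0.7, -4.1, 0.3]
grip_width: 0.012
finger_force: 99.0
```

Call:
carry_out --rows '[[[0,0,0.005,0],[0,0,0.01,0],[0,0,0.015,0],[0,0,0.019,0],[0,0,0.02,0]]]'

```text
clock: 14.9
position: [0.6519, -0.1222, 0.255]
tool_rot: [-3.14, -0.001, 1.816]
force: [0.6, 1.2, -3.1]
grip_width: 0.0121
finger_force: 98.1
```

Call:
carry_out --rows '[[[0,0,0.001,0],[0,0,0.002,0],[0,0,0.003,0],[0,0,0.003,0]]]'

```text
clock: 15.23
position: [0.6522, -0.1221, 0.2528]
tool_rot: [-3.141, -0.0, 1.816]
force: [0.3, -0.1, -3.3]
grip_width: 0.0118
finger_force: 98.4
```

Call:
carry_out --rows '[[[0,0,0.001,0],[0,0,0.002,0],[0,0,0.002,0]]]'

```text
clock: 15.48
position: [0.6526, -0.122, 0.2515]
tool_rot: [3.141, -0.0, 1.816]
force: [-0.9, 1.4, 3.3]
grip_width: 0.0119
finger_force: 99.7
```

Call:
carry_out --rows '[[[0,0,0.0005,0],[0,0,0.001,0],[0,0,0.0015,0],[0,0,0.0015,0]]]'

```text
clock: 15.82
position: [0.653, -0.1217, 0.251]
tool_rot: [3.139, -0.0, 1.816]
force: [-3.4, 6.5, 14.5]
grip_width: 0.0119
finger_force: 101.4
```

Firm roller contact at about 18 N. The gate's resistance appeared on the way down and vanished before contact, so it has snapped shut. I'll relax the force, open, and retreat to the open side.

Call:
carry_out --rows '[[[0,0,-0.001,0],[0,0,-0.0015,0]]]'

```text
clock: 15.98
position: [0.6526, -0.1222, 0.2516]
tool_rot: [3.141, 0.0, 1.816]
force: [-1.2, 2.2, 1.5]
grip_width: 0.0121
finger_force: 99.1
```

Call:
carry_out --rows '[[[0,0,0,0],[0,0,0,0],[0,0,0,0],[0.03,0,0,0],[0.07,0,0,0],[0.11,0,0,0],[0.15,0,0,0],[0.15,0,-0.03,0],[0.15,0,-0.06,0]]]' --grip 0.0854

```text
clock: 16.73
position: [0.6148, 0.026, 0.3106]
tool_rot: [-3.139, -0.001, 1.82]
force: [0.5, -0.4, -0.3]
grip_width: 0.0856
finger_force: 0.0
```

```bash
cat > chk.py <<'E'
from h import *
stat(); fs=[bot.grab_frame(n) for n in("side","top")]
o=collect(fs,["rosette_seat","rosette","rosette_handle"])
for g,l,px,c in o: print("side" if g is fs[0] else "top",l,px.round(),round(c,2))
q=[(g,px) for g,m,px,c in o if m=="rosette_seat"]
X=tri(q)[0] if len(q)==2 else None
if X is not None: print(X.round(4),"rail frame mm",(Rrail(RAIL[3]).T@(X-RAIL[:3])*1000).round(1))
e=railpt(RAIL,"rail_mid")+Rrail(RAIL[3])@np.array([0,-.094,0]); print("expected at rest",[proj(g,e).round() for g in fs])
E
python3 chk.py
```

```text
16.73 [0.6148 0.026  0.3106] [-3.1386e+00 -7.0000e-04  1.8195e+00] [ 0.5 -0.4 -0.3] 0.0856 [-0.45  0.47  0.46  1.54 -0.22  1.18  0.31]
side rosette_seat [374. 276.] 0.82
side rosette [373. 325.] 0.59
side rosette_handle [361. 252.] 0.65
top rosette_seat [380. 220.] 0.94
top rosette [373. 226.] 0.91
top rosette_handle [366. 219.] 0.69
[ 0.6272 -0.174   0.2063] rail frame mm [ 0.7 34.   3.4]
expected at rest [array([319., 305.]), array([392., 268.])]
```

It's rolling: the seat is at y = +34 mm and on the rail line. I'll wait while raising the arm clear.

Call:
carry_out --rows '[[[0.02,0,-0.03,0],[0.04,0,-0.06,0],[0.05,0,-0.08,0],[0.05,0,-0.08,0],[0.05,0,-0.08,0],[0.05,0,-0.08,0],[0.05,0,-0.08,0],[0.05,0,-0.08,0],[0.05,0,-0.08,0],[0.05,0,-0.08,0],[0.05,0,-0.08,0],[0.05,0,-0.08,0]]]'

```text
clock: 18.13
position: [0.6039, 0.0715, 0.3909]
tool_rot: [-3.141, 0.0, 1.815]
force: [0.7, -0.3, 0.4]
grip_width: 0.0856
finger_force: 0.0
```

Call:
carry_out --rows '[[[0,0,0,0],[0,0,0,0],[0,0,0,0],[0,0,0,0],[0,0,0,0],[0,0,0,0],[0,0,0,0],[0,0,0,0],[0,0,0,0],[0,0,0,0],[0,0,0,0],[0,0,0,0]]]'

```text
clock: 19.13
position: [0.6039, 0.0716, 0.391]
tool_rot: [-3.142, 0.0, 1.815]
force: [-0.2, 0.6, 0.3]
grip_width: 0.0855
finger_force: 0.0
```

```bash
python3 chk.py
```

```text
19.13 [0.6039 0.0716 0.391 ] [-3.1416  0.      1.8154] [-0.2  0.6  0.3] 0.0855 [-0.54  0.41  0.48  1.44 -0.19  1.34  0.2 ]
side rosette_seat [356. 287.] 0.71
side rosette [360. 335.] 0.67
side rosette_handle [340. 259.] 0.83
top rosette_seat [381. 238.] 0.76
top rosette [374. 241.] 0.73
top rosette_handle [370. 237.] 0.75
[ 0.585  -0.1794  0.1918] rail frame mm [-4.2 -9.5 -6.8]
expected at rest [array([319., 305.]), array([392., 268.])]
```

Call:
carry_out --rows '[[[0,0,0,0],[0,0,0,0],[0,0,0,0],[0,0,0,0],[0,0,0,0],[0,0,0,0],[0,0,0,0],[0,0,0,0],[0,0,0,0],[0,0,0,0],[0,0,0,0],[0,0,0,0]]]'

```text
clock: 20.53
position: [0.6039, 0.0716, 0.391]
tool_rot: [3.142, 0.0, 1.815]
force: [-0.7, -0.0, 0.2]
grip_width: 0.085
finger_force: 0.0
```

```bash
python3 chk.py; python3 - <<'E'
from h import *
f=bot.grab_frame("side"); save(f,"z1.png")
for l in("rosette","stop"):
    for q in bot.regions_of(f,l)[:1]:
        y,x=np.where(q["region"]); print(l,q["conf"],x.min(),x.max(),y.min(),y.max(),len(x))
E
```

```text
20.53 [0.6039 0.0716 0.391 ] [3.1416 0.     1.8154] [-0.7 -0.   0.2] 0.085 [-0.54  0.41  0.48  1.44 -0.19  1.34  0.2 ]
side rosette_seat [352. 289.] 0.63
side rosette [357. 338.] 0.78
side rosette_handle [339. 259.] 0.68
top rosette_seat [385. 240.] 0.9
top rosette [380. 242.] 0.8
top rosette_handle [382. 232.] 0.74
[ 0.5759 -0.187   0.1961] rail frame mm [  0.9 -19.6  -1.4]
expected at rest [array([319., 305.]), array([392., 268.])]
rosette 0.95 332 361 248 345 1841
stop 0.69 288 321 288 325 383
```

Call:
carry_out --rows '[[[0,0,0,0],[0,0,0,0],[0,0,0,0],[0,0,0,0],[0,0,0,0],[0,0,0,0],[0,0,0,0],[0,0,0,0]]]'

```text
clock: 21.75
position: [0.6039, 0.0716, 0.391]
tool_rot: [3.142, 0.0, 1.815]
force: [-0.2, 0.4, 0.2]
grip_width: 0.0855
finger_force: 0.0
```

```bash
python3 - <<'E'
from h import *
a=cv2.imread("pics/z1.png"); f=bot.grab_frame("side"); b=f["pixels"][:,:,::-1]; stat()
T=np.ascontiguousarray(a[248:346,332:362]); r=cv2.matchTemplate(np.ascontiguousarray(b[230:380,280:380]),T,cv2.TM_CCOEFF_NORMED); _,v,_,m=cv2.minMaxLoc(r); print("moved px",m[0]+280-332,m[1]+230-248,v)
d=np.abs(a.astype(int)-b).max(2)>40; y,x=np.where(d); print("diff",len(x), (x.min(),x.max(),y.min(),y.max()) if len(x) else "")
t=bot.grab_frame("top"); q=bot.regions_of(t,"rosette")[0]; y,x=np.where(q["region"]); print("top reg",x.min(),x.max(),y.min(),y.max(),q["conf"])
for R_ in (bot.regions_of(f,"rosette")[0],):
    y,x=np.where(R_["region"])
    for r0 in range(y.min(),y.max()+1,8): xx=x[y==r0]; print(r0,xx.min(),xx.max(),end=" | ")
E
```

```text
21.8 [0.6039 0.0716 0.391 ] [-3.1416  0.      1.8154] [-0.6  0.   0. ] 0.0855 [-0.54  0.41  0.48  1.44 -0.19  1.34  0.2 ]
moved px 0 0 0.9866887331008911
diff 36 (np.int64(332), np.int64(358), np.int64(253), np.int64(345))
top reg 365 391 231 253 0.92
248 337 339 | 256 334 343 | 264 338 346 | 272 340 359 | 280 334 359 | 288 335 359 | 296 343 358 | 304 338 358 | 312 339 357 | 320 338 357 | 328 339 355 | 336 340 355 | 344 342 347 |
```

```bash
python3 - <<'E'
from h import *
f=bot.grab_frame("side"); t=bot.grab_frame("top"); a=cv2.imread("pics/z1.png"); save(f,"z2.png"); save(t,"z2t.png")
g=lambda im:np.float32(cv2.cvtColor(im,cv2.COLOR_BGR2GRAY))[244:350,326:366]
print("creep",cv2.phaseCorrelate(g(a),g(np.ascontiguousarray(f["pixels"][:,:,::-1])),cv2.createHanningWindow((40,106),cv2.CV_32F)))
o=[]
for im in(f,t):
    for l in("rosette_handle","rosette_seat","rosette","rosette_mouth"):
        for q in bot.spot_point(im,l)[:1]: o.append((im,l,np.array(q["position"]),q["conf"])); 
B={"rosette_seat":[0,0,0],"rosette_handle":[-.0266,0,.0515],"rosette":[0,0,-.154],"rosette_mouth":[.014,0,-.0595]}
Rm=Rrail(RAIL[3])
def fn(p,l): return RAIL[:3]+Rm@(p[:3]+R.from_rotvec(p[3:]).apply(B[l]))
r=least_squares(lambda p:np.concatenate([np.concatenate([(proj(im,fn(p,l))-px)*c for im,l,px,c in o]),p[3:]*10]),[0,-.02,0,0,0,0],loss="soft_l1",f_scale=2.)
print("rail-frame seat mm",(r.x[:3]*1000).round(1),"rot deg",np.degrees(r.x[3:]).round(1))
for im,l,px,c in o: print("side" if im is f else "top",l,px.round(),round(c,2),"res",(px-proj(im,fn(r.x,l))).round(1), "ideal -20:",proj(im,fn(np.array([0,-.02,0,0,0,0]),l)).round())
E
```

```text
creep ((-0.34155117331780005, 0.06837299507756711), 1.0793416405165637)
rail-frame seat mm [-10.3 -22.2   3.3] rot deg [-2.4  2.9 -0.6]
side rosette_handle [341. 259.] 0.96 res [1.2 0.9] ideal -20: [342. 262.]
side rosette_seat [350. 286.] 0.62 res [3.5 1.6] ideal -20: [351. 288.]
side rosette_mouth [347. 306.] 0.96 res [-3.2 -2.8] ideal -20: [356. 313.]
top rosette_handle [373. 244.] 0.61 res [-1.3  1.4] ideal -20: [377. 242.]
top rosette_seat [382. 243.] 0.96 res [0.9 1.7] ideal -20: [385. 240.]
top rosette [376. 246.] 0.84 res [ 3.9 -0.3] ideal -20: [377. 242.]
top rosette_mouth [378. 240.] 0.86 res [-4.3 -1.9] ideal -20: [387. 239.]
```

It has all but stopped near y = −20 mm, still pitched slightly towards level. The level hanger probably left the gate pinched on the rail's downhill edge. I'll regrip with a light force, so that it can align with the slope. Then I'll take it back uphill, seat it firmly and release again.

```bash
python3 - <<'E'
from h import *
stat()
for a in [(-.09,-.02,.002),(-.005,-.02,.002),(-.003,.06,0.0)]: P=tcp_for(*a); print(a,P.round(4),rel(P,RAIL[3]+np.pi))
E
```

```text
22.45 [0.6038 0.0716 0.391 ] [-3.1415  0.      1.8155] [ 0.6 -0.4 -1. ] 0.0853 [-0.54  0.41  0.48  1.44 -0.19  1.34  0.2 ]
(-0.09, -0.02, 0.002) [ 0.5438 -0.0576  0.2425] (array([-110.8,  -89.6,  148.5]), np.float64(0.0))
(-0.005, -0.02, 0.002) [ 0.5643 -0.1401  0.2425] (array([-195.8,  -89.6,  148.5]), np.float64(0.0))
(-0.003, 0.06, 0.0) [ 0.642  -0.1228  0.2485] (array([-197.8,  -10. ,  142.5]), np.float64(0.0))
```

Call:
carry_out --rows '[[[-0.01,-0.03,0.03,0],[-0.03,-0.06,0.06,0],[-0.06,-0.09,0.09,0],[-0.09,-0.09,0.12,0],[-0.111,-0.09,0.1485,0],[-0.111,-0.09,0.1485,0],[-0.125,-0.09,0.1485,0],[-0.15,-0.09,0.1485,0],[-0.175,-0.09,0.1485,0],[-0.19,-0.09,0.1485,0],[-0.196,-0.09,0.1485,0],[-0.196,-0.09,0.1485,0]]]'

```text
clock: 23.45
position: [0.5641, -0.1414, 0.2426]
tool_rot: [-3.142, 0.0, 1.814]
force: [0.4, -0.1, -0.8]
grip_width: 0.0851
finger_force: 0.0
```

```bash
python3 - <<'E'
from h import *
stat(); w=bot.grab_frame("wrist"); q=bot.regions_of(w,"rosette_handle")[:1]
M=R.from_euler("xyz",bot.observe()["tool_rot"]).as_matrix();T=bot.observe()["position"]
for x in q:
    y,xx=np.where(x["region"]); print(x["conf"],xx.min(),xx.max(),y.min(),y.max())
for l in("rosette_handle","rosette_seat"): print(l,[(z["position"],z["conf"]) for z in bot.spot_point(w,l)[:1]])
print("TCP-frame handle expected",proj(w,T+M@np.array([-.0424+.0266,0,-.0085])), "per mm x",proj(w,T+M@np.array([-.0424+.0366,0,-.0085])),"per y",proj(w,T+M@np.array([-.0158,.01,-.0085])))
E
```

```text
23.45 [ 0.5641 -0.1414  0.2426] [-3.1415e+00  5.0000e-04  1.8137e+00] [ 0.4 -0.1 -0.8] 0.0851 [-0.19  0.48  0.48  1.72 -0.26  1.    0.62]
0.72 272 367 240 375
rosette_handle [([308.0, 327.9], 0.59)]
rosette_seat [([318.1, 317.7], 0.77)]
TCP-frame handle expected [320.33146699 337.7637884 ] per mm x [320.27445283 319.69219107] per y [341.24999421 337.69966518]
```

Call:
carry_out --rows '[[[0.004,-0.006,0,0],[0.004,-0.006,0,0]]]'

```text
clock: 23.82
position: [0.5562, -0.1369, 0.2426]
tool_rot: [-3.141, -0.001, 1.816]
force: [-1.5, -0.9, 1.1]
grip_width: 0.0851
finger_force: 0.0
```

Call:
carry_out --rows '[[[0,0,0,0],[0,0,0,0],[0,0,0,0],[0,0,0,0],[0,0,0,0],[0,0,0,0],[0,0,0,0],[0,0,0,0],[0,0,0,0]]]' --grip 0.0 --grip_force 40

```text
clock: 24.57
position: [0.5573, -0.1381, 0.2427]
tool_rot: [3.141, 0.0, 1.815]
force: [-0.7, -0.5, 4.2]
grip_width: 0.0133
finger_force: 39.6
```

Call:
carry_out --rows '[[[0,0,-0.001,0],[0,0,-0.003,0],[0,0,-0.004,0],[0,0,-0.004,0]]]'

```text
clock: 24.9
position: [0.5571, -0.1378, 0.2465]
tool_rot: [-3.141, -0.0, 1.816]
force: [1.0, -0.9, -3.9]
grip_width: 0.0129
finger_force: 39.0
```

Call:
carry_out --rows '[[[0,0,-0.0015,0],[0,0,-0.003,0],[0,0,-0.003,0]]]'

```text
clock: 25.15
position: [0.5573, -0.1379, 0.2498]
tool_rot: [3.141, 0.0, 1.815]
force: [0.2, -0.1, -3.2]
grip_width: 0.0135
finger_force: 39.0
```

Call:
carry_out --rows '[[[0,0,0,0],[0,0,0,0]]]' --grip_force 120

```text
clock: 25.32
position: [0.5572, -0.1379, 0.2495]
tool_rot: [-3.141, -0.0, 1.816]
force: [-0.6, 0.6, -3.8]
grip_width: 0.0113
finger_force: 117.2
```

```bash
python3 - <<'E'
from h import *
stat(); s=bot.observe(); M=R.from_euler("xyz",s["tool_rot"]).as_matrix(); print("nominal seat in rail frame",(Rrail(RAIL[3]).T@(s["position"]+M@OFF-RAIL[:3])*1000).round(1))
fs=[bot.grab_frame(n) for n in("side","top","wrist")]
o=[]
for im in fs:
    for l in("rosette_handle","rosette_seat","rosette","rosette_mouth"):
        for q in bot.spot_point(im,l)[:1]: o.append((im,l,np.array(q["position"]),q["conf"]))
B={"rosette_seat":[0,0,0],"rosette_handle":[-.0266,0,.0515],"rosette":[0,0,-.154],"rosette_mouth":[.014,0,-.0595]}
fn=lambda p,l: s["position"]+M@(p[:3]+R.from_rotvec(p[3:]).apply(np.array(B[l])*[-1,1,-1]))
r=least_squares(lambda p:np.concatenate([np.concatenate([(proj(im,fn(p,l))-px)*c for im,l,px,c in o]),p[3:]*10]),[*OFF,0,0,0],loss="soft_l1",f_scale=2.)
print("seat in tool mm",(r.x[:3]*1000).round(1),"rot deg",np.degrees(r.x[3:]).round(1)); print([(l,(px-proj(im,fn(r.x,l))).round(1).tolist()) for im,l,px,c in o])
for a in [(-.001,.06,.008),(-.001,.06,0)]: print(a,rel(tcp_for(*a),RAIL[3]+np.pi))
E
```

```text
25.32 [ 0.5572 -0.1379  0.2495] [-3.1415e+00 -1.0000e-04  1.8155e+00] [-0.6  0.6 -3.8] 0.0113 [-0.2   0.46  0.48  1.74 -0.25  1.01  0.61]
nominal seat in rail frame [ -8.9 -25.4   9.6]
seat in tool mm [-44.6  -1.3  45.5] rot deg [-1.2 -3.9  1.6]
[('rosette_handle', [-0.8, 2.4]), ('rosette_seat', [2.5, 0.7]), ('rosette', [0.8, -0.7]), ('rosette_mouth', [-8.6, -2.5]), ('rosette_handle', [-158.0, 51.0]), ('rosette_handle', [0.6, 0.9]), ('rosette', [-0.2, 2.2]), ('rosette_mouth', [0.2, -14.4])]
(-0.001, 0.06, 0.008) (array([-7.9, 86. , -7. ]), np.float64(0.0))
(-0.001, 0.06, 0) (array([-7.9, 86. ,  1. ]), np.float64(0.0))
```

Call:
carry_out --rows '[[[-0.004,0.01,-0.001,0],[-0.008,0.02,-0.002,0],[-0.008,0.03,-0.003,0],[-0.008,0.04,-0.004,0],[-0.008,0.05,-0.005,0],[-0.008,0.06,-0.006,0],[-0.008,0.07,-0.007,0],[-0.008,0.08,-0.007,0],[-0.008,0.086,-0.007,0],[-0.008,0.086,-0.007,0]]]'

```text
clock: 26.9
position: [0.6434, -0.1243, 0.2561]
tool_rot: [-3.141, -0.0, 1.816]
force: [1.0, -0.3, -3.3]
grip_width: 0.0112
finger_force: 117.5
```

Call:
carry_out --rows '[[[0,0,0.002,0],[0,0,0.004,0],[0,0,0.005,0],[0,0,0.005,0]]]'

```text
clock: 27.23
position: [0.6425, -0.1248, 0.2523]
tool_rot: [3.14, -0.0, 1.815]
force: [-2.2, 2.4, 8.1]
grip_width: 0.0115
finger_force: 119.4
```

Call:
carry_out --rows '[[[0,0,0.001,0],[0,0,0.002,0],[0,0,0.002,0]]]'

```text
clock: 27.48
position: [0.6431, -0.1243, 0.2517]
tool_rot: [3.138, -0.0, 1.816]
force: [-5.5, 7.0, 22.6]
grip_width: 0.0115
finger_force: 121.5
```

Call:
carry_out --rows '[[[0,0,0.001,0],[0,0,0.0015,0],[0,0,0.0015,0]]]'

```text
clock: 27.73
position: [0.6436, -0.1239, 0.2512]
tool_rot: [3.137, -0.001, 1.816]
force: [-7.7, 11.3, 32.5]
grip_width: 0.0114
finger_force: 123.1
```

Call:
carry_out --rows '[[[0,0,-0.004,0],[0,0,-0.008,0],[0,0,-0.012,0],[0,0,-0.015,0],[0,0,-0.015,0]]]'

```text
clock: 28.15
position: [0.6426, -0.1251, 0.2635]
tool_rot: [3.141, 0.0, 1.815]
force: [0.7, -0.3, -2.9]
grip_width: 0.0115
finger_force: 117.5
```

Call:
carry_out --rows '[[[0,0,-0.002,0],[0,0,-0.004,0],[0,0,-0.005,0],[0,0,-0.005,0]]]'

```text
clock: 28.48
position: [0.6427, -0.1249, 0.2682]
tool_rot: [3.141, 0.0, 1.815]
force: [-0.7, 0.4, -3.2]
grip_width: 0.0112
finger_force: 117.5
```

Call:
carry_out --rows '[[[0,0,-0.002,0],[0,0,-0.004,0],[0,0,-0.005,0],[0,0,-0.005,0]]]'

```text
clock: 28.82
position: [0.6427, -0.1249, 0.2733]
tool_rot: [3.141, 0.0, 1.815]
force: [-0.6, 1.1, -3.3]
grip_width: 0.0114
finger_force: 117.5
```

Call:
carry_out --rows '[[[0,0,-0.001,0],[0,0,-0.002,0],[0,0,-0.003,0],[0,0,-0.003,0]]]'

```text
clock: 29.15
position: [0.6422, -0.1252, 0.2754]
tool_rot: [-3.14, 0.0, 1.815]
force: [1.8, -4.2, -14.0]
grip_width: 0.0116
finger_force: 117.7
```

Call:
carry_out --rows '[[[0,0,-0.001,0],[0,0,-0.002,0],[0,0,-0.003,0],[0,0,-0.003,0]]]'

```text
clock: 29.48
position: [0.6415, -0.126, 0.2764]
tool_rot: [-3.137, 0.001, 1.814]
force: [5.2, -10.7, -38.8]
grip_width: 0.0111
finger_force: 117.9
```

Lifting is blocked 23 mm up with −39 N, so the gate is shut under the rail. The earlier stall came from the fingers dragging the hanger sideways as I retreated. I'll reseat it, then release while following downhill, and leave straight upwards.

Call:
carry_out --rows '[[[0,0,0.005,0],[0,0,0.01,0],[0,0,0.015,0],[0,0,0.02,0],[0,0,0.024,0],[0,0,0.027,0],[0,0,0.028,0],[0,0,0.028,0]]]'

```text
clock: 30.15
position: [0.6432, -0.1242, 0.2522]
tool_rot: [3.139, -0.0, 1.816]
force: [-3.3, 3.8, 10.8]
grip_width: 0.0115
finger_force: 125.6
```

```bash
python3 - <<'E'
from h import *
stat(); s=bot.observe(); M=R.from_euler("xyz",s["tool_rot"]).as_matrix(); print("nominal seat in rail frame",(Rrail(RAIL[3]).T@(s["position"]+M@OFF-RAIL[:3])*1000).round(1))
E
```

```text
30.15 [ 0.6432 -0.1242  0.2522] [ 3.1394e+00 -3.0000e-04  1.8161e+00] [-3.3  3.8 10.8] 0.0115 [-0.19  0.59  0.46  1.51 -0.29  1.1   0.58]
nominal seat in rail frame [-1.3 61.3  3.6]
```

Call:
carry_out --rows '[[[0,0,-0.001,0],[0,0,-0.001,0]]]'

```text
clock: 30.32
position: [0.6429, -0.1246, 0.2527]
tool_rot: [3.14, -0.0, 1.816]
force: [-1.6, 2.7, 4.7]
grip_width: 0.0116
finger_force: 124.0
```

Call:
carry_out --rows '[[[0,0,0,0],[0,-0.003,0,0],[0,-0.008,0,0],[0,-0.014,0,0],[0,-0.02,0,0],[0,-0.026,0,0],[0,-0.032,-0.008,0],[0,-0.038,-0.03,0],[0,-0.044,-0.06,0],[0.03,-0.044,-0.08,0],[0.07,-0.044,-0.09,0],[0.11,-0.044,-0.09,0]]]' --grip 0.0854 --grip_force 40

```text
clock: 31.32
position: [0.5731, -0.0289, 0.345]
tool_rot: [3.138, 0.001, 1.813]
force: [0.8, 1.0, -0.6]
grip_width: 0.0856
finger_force: 0.0
```

```bash
python3 chk.py
```

```text
31.32 [ 0.5731 -0.0289  0.345 ] [3.1376e+00 7.0000e-04 1.8129e+00] [ 0.8  1.  -0.6] 0.0856 [-0.41  0.37  0.5   1.61 -0.19  1.21  0.37]
side rosette_seat [362. 281.] 0.67
side rosette [368. 335.] 0.66
side rosette_handle [351. 254.] 0.78
top rosette_seat [381. 232.] 0.85
top rosette [378. 236.] 0.7
top rosette_handle [369. 230.] 0.91
[ 0.5983 -0.1775  0.2014] rail frame mm [-2.9  4.8  1.4]
expected at rest [array([319., 305.]), array([392., 268.])]
```

Call:
carry_out --rows '[[[0.03,0,0,0],[0.06,0,-0.01,0],[0.06,0,-0.02,0],[0.06,0,-0.02,0],[0.06,0,-0.02,0],[0.06,0,-0.02,0],[0.06,0,-0.02,0],[0.06,0,-0.02,0],[0.06,0,-0.02,0],[0.06,0,-0.02,0],[0.06,0,-0.02,0],[0.06,0,-0.02,0]]]'

```text
clock: 32.72
position: [0.5587, 0.0294, 0.362]
tool_rot: [-3.142, 0.0, 1.815]
force: [0.4, 0.0, -0.3]
grip_width: 0.0855
finger_force: 0.0
```

```bash
python3 chk.py
```

```text
32.72 [0.5587 0.0294 0.362 ] [-3.1415  0.      1.8154] [ 0.4  0.  -0.3] 0.0855 [-0.52  0.33  0.49  1.61 -0.16  1.24  0.24]
side rosette_seat [342. 288.] 0.9
side rosette [345. 342.] 0.81
side rosette_handle [331. 262.] 0.87
top rosette [375. 249.] 0.77
top rosette_handle [375. 250.] 0.64
expected at rest [array([319., 305.]), array([392., 268.])]
```

Call:
carry_out --rows '[[[0,0,0,0],[0,0,0,0],[0,0,0,0],[0,0,0,0],[0,0,0,0],[0,0,0,0],[0,0,0,0],[0,0,0,0],[0,0,0,0],[0,0,0,0],[0,0,0,0],[0,0,0,0]]]'

```text
clock: 34.12
position: [0.5587, 0.0294, 0.362]
tool_rot: [3.142, 0.0, 1.815]
force: [0.4, -0.7, 0.2]
grip_width: 0.0854
finger_force: 0.0
```

```bash
python3 chk.py
```

```text
34.12 [0.5587 0.0294 0.362 ] [3.1416 0.     1.8155] [ 0.4 -0.7  0.2] 0.0854 [-0.52  0.33  0.49  1.61 -0.16  1.24  0.24]
side rosette_seat [335. 292.] 0.89
side rosette [341. 342.] 0.94
side rosette_handle [328. 267.] 0.85
top rosette_seat [388. 253.] 0.68
top rosette [381. 253.] 0.95
top rosette_handle [374. 256.] 0.57
[ 0.5408 -0.193   0.2042] rail frame mm [ -1.7 -54.2  10.2]
expected at rest [array([319., 305.]), array([392., 268.])]
```

```bash
cat > mv.py <<'E'
from h import *
import os
f=bot.grab_frame("side"); b=np.ascontiguousarray(f["pixels"][:,:,::-1]); c=round(bot.observe()["clock"],2)
q=bot.regions_of(f,"rosette")[0]; y,x=np.where(q["region"]); print(c,"box",x.min(),x.max(),y.min(),y.max())
if os.path.exists("pics/t.png"):
    a=cv2.imread("pics/t.png"); g=lambda i:np.float32(cv2.cvtColor(i,cv2.COLOR_BGR2GRAY))[y.min()-6:y.max()+6,x.min()-8:x.max()+8]
    A,B=g(a),g(b); print(cv2.phaseCorrelate(A,B,cv2.createHanningWindow(A.shape[::-1],cv2.CV_32F)))
cv2.imwrite("pics/t.png",b)
E
python3 mv.py
```

```text
34.57 box 318 356 255 354
```

Call:
carry_out --rows '[[[0,0,0,0],[0,0,0,0],[0,0,0,0],[0,0,0,0],[0,0,0,0],[0,0,0,0],[0,0,0,0],[0,0,0,0],[0,0,0,0],[0,0,0,0],[0,0,0,0],[0,0,0,0]]]'

```text
clock: 35.62
position: [0.5587, 0.0294, 0.362]
tool_rot: [3.142, 0.0, 1.815]
force: [1.1, -0.2, -0.4]
grip_width: 0.0856
finger_force: 0.0
```

```bash
python3 mv.py
```

```text
35.67 box 228 269 225 255
((-0.0018521104870572458, 0.5647423814505892), 1.0074735243232162)
```

```bash
cat > mv.py <<'E'
from h import *
a=cv2.imread("pics/t.png"); f=bot.grab_frame("side"); b=np.ascontiguousarray(f["pixels"][:,:,::-1])
T=a[258:352,322:352]; r=cv2.matchTemplate(b[225:375,265:375],np.ascontiguousarray(T),cv2.TM_CCOEFF_NORMED); _,v,_,m=cv2.minMaxLoc(r)
print(round(bot.observe()["clock"],2),"moved px",m[0]+265-322,m[1]+225-258,round(v,3)); cv2.imwrite("pics/u.png",b)
o=[]; t=bot.grab_frame("top")
for im in(f,t):
    for l in("rosette_handle","rosette_seat","rosette","rosette_mouth"):
        for q in bot.spot_point(im,l)[:1]:
            if q["position"][0]>300: o.append((im,l,np.array(q["position"]),q["conf"]))
B={"rosette_seat":[0,0,0],"rosette_handle":[-.0266,0,.0515],"rosette":[0,0,-.154],"rosette_mouth":[.014,0,-.0595]}
Rm=Rrail(RAIL[3]); fn=lambda p,l:RAIL[:3]+Rm@(p[:3]+R.from_rotvec(p[3:]).apply(B[l]))
r=least_squares(lambda p:np.concatenate([np.concatenate([(proj(im,fn(p,l))-px)*c for im,l,px,c in o]),p[3:]*10]),[0,-.05,0,0,0,0],loss="soft_l1",f_scale=2.)
print("seat mm",(r.x[:3]*1000).round(1),"rot",np.degrees(r.x[3:]).round(1))
E
python3 mv.py
```

```text
35.77 moved px 0 0 1.0
seat mm [-15.7 -58.1  -6.2] rot [ 0.6 -4.4 -3.9]
```

Call:
carry_out --rows '[[[0,0,0,0],[0,0,0,0],[0,0,0,0],[0,0,0,0],[0,0,0,0],[0,0,0,0],[0,0,0,0],[0,0,0,0],[0,0,0,0],[0,0,0,0]]]'

```text
clock: 37.05
position: [0.5587, 0.0294, 0.362]
tool_rot: [-3.142, -0.0, 1.815]
force: [-0.0, 0.3, -0.6]
grip_width: 0.0856
finger_force: 0.0
```

```bash
python3 mv.py
```

```text
37.1 moved px 0 0 0.999
seat mm [-12.7 -57.9  -0.5] rot [-1.7 -1.   1.1]
```

It stalled again near y = −58 mm, and the fits keep showing x ≈ −8, so the +x leg is rubbing on the rail. I'll regrip it lightly, take it back uphill, find the true centre by touching both legs, and release without any preload.

```bash
python3 - <<'E'
from h import *
for a in [(-.08,-.058,.001),(-.006,-.058,.001),(-.006,.06,.004)]: print(a,tcp_for(*a).round(4),rel(tcp_for(*a),RAIL[3]+np.pi))
E
```

```text
(-0.08, -0.058, 0.001) [ 0.5095 -0.0764  0.2377] (array([-90.8, -73.4, 124.3]), np.float64(0.0))
(-0.006, -0.058, 0.001) [ 0.5274 -0.1482  0.2377] (array([-164.8,  -73.5,  124.3]), np.float64(0.0))
(-0.006, 0.06, 0.004) [ 0.6413 -0.1199  0.2525] (array([-164.8,   43.9,  109.5]), np.float64(0.0))
```

Call:
carry_out --rows '[[[-0.02,-0.03,0.04,0],[-0.045,-0.06,0.08,0],[-0.075,-0.074,0.11,0],[-0.095,-0.074,0.124,0],[-0.115,-0.074,0.124,0],[-0.14,-0.074,0.124,0],[-0.158,-0.074,0.124,0],[-0.165,-0.074,0.124,0],[-0.165,-0.074,0.124,0]]]' --grip 0.07

```text
clock: 38.3
position: [0.5269, -0.1501, 0.2379]
tool_rot: [-3.141, 0.001, 1.813]
force: [0.1, 0.4, -0.2]
grip_width: 0.07
finger_force: 0.0
```

```bash
python3 - <<'E'
from h import *
w=bot.grab_frame("wrist"); s=bot.observe(); M=R.from_euler("xyz",s["tool_rot"]).as_matrix();T=s["position"];print(s["clock"],s["force"].round(1))
print([(z["position"],round(z["conf"],2)) for z in bot.spot_point(w,"rosette_handle")[:1]])
c=lambda x,y:proj(w,T+M@np.array([x,y,-.0085])).round(); print(c(-.0158,0),c(-.0058,0),c(-.0158,.01))
# handle end face: wood colour blob between the pads
hsv=cv2.cvtColor(w["pixels"],cv2.COLOR_RGB2HSV); m=(hsv[...,1]>80)&(hsv[...,2]>110)
for r in range(285,385,12):
    x=np.where(m[r,255:385])[0]+255; print(r,(x.min(),x.max(),len(x)) if len(x) else None,end=" ")
k=lambda y,u,t:proj(w,T+M@(np.array(OFF)+np.array([-1,1,-1])*np.array([-.0266-t*.5736+u*.819,y,.0515+t*.819+u*.5736]))).round()
print("\nexp end face",k(-.007,-.011,.022),k(.007,-.011,.022),k(-.007,.011,.022),k(.007,.011,.022))
E
```

```text
38.35 [ 0.4  1.5 -0.8]
[([311.1, 331.3], 0.84)]
[320. 339.] [320. 321.] [341. 339.]
285 (np.int64(268), np.int64(384), 37) 297 (np.int64(265), np.int64(384), 35) 309 (np.int64(261), np.int64(384), 63) 321 (np.int64(295), np.int64(326), 32) 333 (np.int64(293), np.int64(325), 33) 345 (np.int64(255), np.int64(384), 56) 357 (np.int64(255), np.int64(273), 19) 369 (np.int64(255), np.int64(284), 30) 381 (np.int64(255), np.int64(354), 100) 
exp end face [302. 313.] [335. 313.] [302. 368.] [336. 368.]
```

Call:
carry_out --rows '[[[0.005,-0.004,0,0],[0.005,-0.004,0,0]]]'

```text
clock: 38.57
position: [0.521, -0.1429, 0.238]
tool_rot: [-3.141, -0.001, 1.817]
force: [0.2, -0.3, 1.1]
grip_width: 0.0696
finger_force: 0.0
```

Call:
carry_out --rows '[[[0,0,0,0],[0,0,0,0],[0,0,0,0],[0,0,0,0],[0,0,0,0],[0,0,0,0],[0,0,-0.003,0],[0,0,-0.006,0]]]' --grip 0.0 --grip_force 80

```text
clock: 39.23
position: [0.5215, -0.1446, 0.2439]
tool_rot: [-3.141, -0.0, 1.815]
force: [0.9, 0.5, -3.5]
grip_width: 0.0122
finger_force: 78.1
```

Call:
carry_out --rows '[[[0,0.01,-0.001,0],[0,0.024,-0.0025,0],[0,0.04,-0.004,0],[0,0.056,-0.0055,0],[0,0.072,-0.007,0],[0,0.088,-0.009,0],[0,0.104,-0.0105,0],[0,0.116,-0.012,0],[0,0.122,-0.0125,0],[0,0.122,-0.0125,0]]]'

```text
clock: 40.07
position: [0.6411, -0.1144, 0.256]
tool_rot: [-3.141, -0.0, 1.817]
force: [0.7, 0.1, -4.0]
grip_width: 0.0121
finger_force: 78.1
```

Call:
carry_out --rows '[[[-0.004,0,0,0],[-0.008,0,0,0],[-0.01,0,0,0],[-0.01,0,0,0]]]'

```text
clock: 40.4
position: [0.6422, -0.126, 0.2567]
tool_rot: [-3.142, 0.0, 1.814]
force: [-0.0, -1.0, -3.3]
grip_width: 0.0121
finger_force: 78.2
```

Call:
carry_out --rows '[[[-0.003,0,0,0],[-0.005,0,0,0],[-0.005,0,0,0]]]'

```text
clock: 40.65
position: [0.6437, -0.1292, 0.2566]
tool_rot: [3.142, -0.001, 1.816]
force: [-2.7, 4.9, -2.6]
grip_width: 0.0122
finger_force: 78.3
```

Call:
carry_out --rows '[[[-0.002,0,0,0],[-0.003,0,0,0],[-0.003,0,0,0]]]'

```text
clock: 40.9
position: [0.6445, -0.1316, 0.2566]
tool_rot: [3.141, -0.002, 1.816]
force: [-0.6, 5.8, -1.3]
grip_width: 0.0119
finger_force: 78.8
```

Call:
carry_out --rows '[[[0.006,0,0,0],[0.01,0,0,0],[0.012,0,0,0],[0.012,0,0,0]]]'

```text
clock: 41.23
position: [0.6416, -0.1203, 0.2566]
tool_rot: [3.141, -0.0, 1.816]
force: [0.0, 0.2, -4.4]
grip_width: 0.0121
finger_force: 78.6
```

Call:
carry_out --rows '[[[0.003,0,0,0],[0.004,0,0,0],[0.004,0,0,0]]]'

```text
clock: 41.48
position: [0.6406, -0.1171, 0.2566]
tool_rot: [3.142, 0.0, 1.816]
force: [-0.4, -1.0, -2.7]
grip_width: 0.0122
finger_force: 78.6
```

Call:
carry_out --rows '[[[0.003,0,0,0],[0.004,0,0,0],[0.004,0,0,0]]]'

```text
clock: 41.73
position: [0.6399, -0.1155, 0.2567]
tool_rot: [3.141, 0.004, 1.814]
force: [3.7, -11.2, -6.5]
grip_width: 0.0118
finger_force: 78.4
```

Call:
carry_out --rows '[[[-0.006,0,0,0],[-0.0105,0,0,0],[-0.0105,0,0,0]]]'

```text
clock: 41.98
position: [0.6422, -0.1244, 0.2565]
tool_rot: [-3.141, 0.0, 1.814]
force: [-0.4, -0.3, -4.0]
grip_width: 0.0125
finger_force: 78.8
```

```bash
python3 - <<'E'
from h import *
stat(); w=bot.grab_frame("wrist"); g=cv2.cvtColor(w["pixels"],cv2.COLOR_RGB2GRAY); save(w,"w9.png")
L=cv2.createLineSegmentDetector().detect(g)[0][:,0]
for l in L:
    n=np.hypot(l[2]-l[0],l[3]-l[1]); a=(np.degrees(np.arctan2(l[3]-l[1],l[2]-l[0]))+90)%180-90
    if n>28 and abs(a)<15 and l[1]>180: print(l.round(),"img angle",round(a,2))
p=RAIL
a,b=[proj(w,p[:3]+Rrail(p[3])@np.array([-.006,y,0])) for y in(-.15,.2)]; print("rail pred",a.round(),b.round(),np.degrees(np.arctan2(*(b-a)[::-1])).round(2))
E
```

```text
41.98 [ 0.6422 -0.1244  0.2565] [-3.1414e+00  2.0000e-04  1.8145e+00] [-0.4 -0.3 -4. ] 0.0125 [-0.19  0.59  0.47  1.51 -0.29  1.11  0.58]
[108. 317. 137. 319.] img angle 3.16
[393. 334. 511. 342.] img angle 3.56
[519. 342. 552. 344.] img angle 3.49
[216. 324. 266. 327.] img angle 3.35
[ 84. 218. 456. 218.] img angle 0.09
[ 63. 314. 104. 317.] img angle 3.66
[366. 307. 446. 312.] img angle 3.24
[489. 314. 522. 316.] img angle 3.21
[161. 297. 226. 300.] img angle 2.55
[269. 313.  61. 301.] img angle 3.28
[512. 327. 369. 319.] img angle 3.28
[436. 296. 358. 296.] img angle 0.13
[557. 328. 513. 327.] img angle 0.78
[297. 260. 339. 260.] img angle 0.11
[227. 296. 163. 295.] img angle 0.94
[459. 223.  77. 222.] img angle 0.18
[484. 314. 449. 312.] img angle 2.94
[ 99. 293. 129. 295.] img angle 2.79
[299. 255. 338. 255.] img angle -0.19
[ 97. 293.  58. 291.] img angle 2.65
[337. 257. 301. 257.] img angle -0.89
[303. 376. 332. 376.] img angle -0.24
[152. 320. 184. 321.] img angle 3.1
[264. 229. 213. 229.] img angle 0.1
[176. 228. 123. 228.] img angle 0.03
[359. 261. 424. 261.] img angle 0.17
[157. 268. 126. 268.] img angle -0.06
[209. 228. 177. 228.] img angle -0.29
[237. 244. 176. 244.] img angle 0.36
[359. 248. 393. 249.] img angle 1.37
[399. 252. 369. 252.] img angle 0.33
rail pred [ 32. 299.] [540. 325.] 3.04
```

Yaw is aligned to about 0.2° and the centre is confirmed. I'll set it down at y ≈ +25 mm, about 3 mm to +x. First I'll open only slightly so that it settles flat while still held in place, then open fully.

Call:
carry_out --rows '[[[-0.001,-0.01,0.001,0],[-0.003,-0.022,0.0022,0],[-0.003,-0.033,0.0045,0],[-0.003,-0.036,0.0065,0],[-0.003,-0.036,0.0075,0],[-0.003,-0.036,0.0075,0]]]'

```text
clock: 42.53
position: [0.6088, -0.1345, 0.2497]
tool_rot: [3.14, -0.0, 1.816]
force: [-1.5, 0.3, 5.1]
grip_width: 0.0121
finger_force: 80.2
```

Call:
carry_out --rows '[[[0,0,0,0],[0,0,0,0],[0,0,0,0],[0,0,0,0],[0,0,0,0],[0,0,0,0]]]' --grip 0.022

```text
clock: 43.03
position: [0.6081, -0.135, 0.249]
tool_rot: [-3.142, 0.0, 1.816]
force: [-1.4, -0.5, 0.8]
grip_width: 0.0221
finger_force: 0.2
```

```bash
python3 chk.py | head -8
```

```text
43.03 [ 0.6081 -0.135   0.249 ] [-3.1416  0.      1.8155] [-1.4 -0.5  0.8] 0.0221 [-0.19  0.54  0.48  1.6  -0.27  1.06  0.61]
side rosette_seat [358. 282.] 0.68
side rosette [368. 329.] 0.83
side rosette_handle [360. 253.] 0.62
expected at rest [array([319., 305.]), array([392., 268.])]
```

Call:
carry_out --rows '[[[0,-0.004,0,0],[0,-0.009,0,0],[0,-0.014,0,0],[0,-0.019,0,0],[0,-0.024,-0.004,0],[0,-0.03,-0.025,0],[0,-0.036,-0.055,0],[0.01,-0.036,-0.08,0],[0.04,-0.036,-0.09,0],[0.08,-0.036,-0.09,0]]]' --grip 0.0854

```text
clock: 44.27
position: [0.5539, -0.0683, 0.3419]
tool_rot: [3.138, 0.002, 1.811]
force: [1.4, 0.4, -0.2]
grip_width: 0.0858
finger_force: 0.0
```

```bash
python3 chk.py; cat > tr.py <<'E'
from h import *
f=bot.grab_frame("side"); q=bot.spot_point(f,"rosette"); s=bot.spot_point(f,"rosette_seat")
print(round(bot.observe()["clock"],2),[np.round(z[0]["position"]) for z in(q,s) if z]); save(f,"v%d.png"%int(bot.observe()["clock"]*100))
E
```

```text
44.27 [ 0.5539 -0.0683  0.3419] [3.1376e+00 1.9000e-03 1.8108e+00] [ 1.4  0.4 -0.2] 0.0858 [-0.36  0.34  0.51  1.66 -0.18  1.19  0.43]
side rosette_seat [367. 281.] 0.56
side rosette [368. 328.] 0.71
side rosette_handle [355. 251.] 0.63
top rosette_seat [378. 226.] 0.69
top rosette [375. 228.] 0.66
top rosette_handle [371. 225.] 0.53
[ 0.6135 -0.1711  0.1942] rail frame mm [-5.4 20.2 -7.4]
expected at rest [array([319., 305.]), array([392., 268.])]
```

Call:
carry_out --rows '[[[0.04,0,0,0],[0.06,0,0,0],[0.06,0,0,0],[0.06,0,0,0],[0.06,0,0,0],[0.06,0,0,0],[0.06,0,0,0],[0.06,0,0,0]]]'

```text
clock: 45.33
position: [0.5393, -0.0087, 0.339]
tool_rot: [-3.141, 0.0, 1.814]
force: [0.1, 0.2, -0.8]
grip_width: 0.0854
finger_force: 0.0
```

```bash
python3 tr.py
```

```text
45.48 [array([368., 330.]), array([361., 279.])]
```

```bash
python3 - <<'E'
from h import *
w=bot.grab_frame("wrist"); save(w,"w10.png"); g=cv2.cvtColor(w["pixels"],cv2.COLOR_RGB2GRAY)
Rm=Rrail(RAIL[3]); c,s=.819,.5736
H={"end-":[(-.0266-.022*s-.011*c,y,.0515+.022*c-.011*s) for y in(-.007,.007)],"end+":[(-.0266-.022*s+.011*c,y,.0515+.022*c+.011*s) for y in(-.007,.007)],
"base+":[(-.0266+.036*s+.011*c,y,.0515-.036*c+.011*s) for y in(-.007,.007)],"plq-top":[(-.009,y,-.082) for y in(-.035,.035)],"plq-bot":[(-.009,y,-.154) for y in(-.035,.035)]}
for nm,p in {"0":[0,.02,0],"x-8":[-.008,.02,0]}.items():
    for k,v in H.items(): print(nm,k,[proj(w,RAIL[:3]+Rm@(np.array(p)+np.array(q))).round(1).tolist() for q in v])
ctr=proj(w,RAIL[:3]+Rm@np.array([0,.02,0])); print(ctr)
L=cv2.createLineSegmentDetector().detect(g)[0][:,0]
for l in L:
    n=np.hypot(l[2]-l[0],l[3]-l[1]); m=(l[:2]+l[2:])/2
    if n>11 and abs(m[0]-ctr[0])<55 and abs(m[1]-ctr[1])<90: print(l.round(1),round((np.degrees(np.arctan2(l[3]-l[1],l[2]-l[0]))+90)%180-90,1))
E
```

```text
0 end- [[341.7, 397.8], [358.7, 399.2]]
0 end+ [[340.7, 427.5], [358.0, 428.9]]
0 base+ [[341.9, 411.5], [356.3, 412.6]]
0 plq-top [[323.3, 332.2], [378.5, 335.5]]
0 plq-bot [[327.6, 303.4], [375.2, 305.8]]
x-8 end- [[341.9, 390.2], [359.0, 391.5]]
x-8 end+ [[340.9, 419.9], [358.4, 421.4]]
x-8 base+ [[342.1, 405.1], [356.6, 406.2]]
x-8 plq-top [[323.3, 326.9], [378.9, 330.1]]
x-8 plq-bot [[327.6, 298.7], [375.5, 301.0]]
[349.60372289 387.76909077]
[369.6 351.8 371.5 375.7] 85.5
[276.9 387.  319.5 390.9] 5.3
[324.3 364.4 328.6 330.7] -82.8
[321.  389.4 323.3 374.4] -81.3
[371.1 376.8 373.2 398.2] 84.2
[320.4 339.4 320.4 365.6] 89.8
[379.  419.8 403.7 430.5] 23.4
[289.1 410.8 322.  417.3] 11.2
[373.1 400.3 379.1 420.3] 73.3
[303.7 371.8 306.5 324.3] -86.6
[374.3 334.4 370.4 351.8] -77.2
[319.5 328.1 324.5 300.7] -79.6
[326.6 300.5 370.5 311. ] 13.4
[375.6 394.9 425.7 399. ] 4.7
[371.  312.  373.1 334.4] 84.6
[344.4 410.8 373.1 410.6] -0.4
[301.5 411.9 302.4 391.8] -87.4
[430.6 390.8 374.2 386.5] 4.4
[373.1 377.2 413.2 380.2] 4.2
[340.5 325.1 352.  327.3] 10.8
[411.9 345.4 373.1 345.6] -0.2
[305.6 321.7 319.5 322.4] 2.9
[322.7 416.3 344.3 411.4] -12.9
[395.9 424.7 406.7 398.8] -67.4
[339.7 390.6 324.1 386.5] 14.5
[321.9 373.  305.6 372.3] 2.4
[320.5 392.8 315.1 413.3] -75.3
[370.6 396.8 357.9 398.4] -6.9
[352.6 321.  340.9 317.2] 17.9
[353.4 388.2 341.9 385.6] 12.9
[336.8 328.4 361.9 334.4] 13.5
[374.4 320.7 411.9 320.8] 0.2
[381.1 375.8 391.6 348. ] -69.3
[383.7 359.6 377.9 374.3] -68.6
```

The plaque's lower edge is turned about 10° from the rail. The fingers held the handle back off-centre, which yawed the hanger and jammed it. I'll regrip to straighten it, take it back up, level it with a short loosen and regrip, then open quickly and lift straight off.

```bash
python3 - <<'E'
from h import *
stat()
for a in [(-.07,.022,.001),(-.006,.022,.001),(0,.05,.003)]: print(a,tcp_for(*a).round(4),rel(tcp_for(*a),RAIL[3]+np.pi))
E
```

```text
45.53 [ 0.5392 -0.0081  0.339 ] [-3.1415e+00  1.0000e-04  1.8151e+00] [-0.1  0.3  0.9] 0.0856 [-0.47  0.31  0.49  1.7  -0.16  1.17  0.31]
(-0.07, 0.022, 0.001) [ 0.5891 -0.0669  0.2457] (array([-69.1,  34.3,  93.3]), np.float64(0.0))
(-0.006, 0.022, 0.001) [ 0.6046 -0.129   0.2457] (array([-133.1,   34.3,   93.3]), np.float64(0.0))
(0, 0.05, 0.003) [ 0.6331 -0.1281  0.2505] (array([-139.1,   62.1,   88.5]), np.float64(0.0))
```

Call:
carry_out --rows '[[[-0.03,0.015,0.04,0],[-0.06,0.034,0.075,0],[-0.08,0.034,0.093,0],[-0.105,0.034,0.093,0],[-0.125,0.034,0.093,0],[-0.133,0.034,0.093,0],[-0.133,0.034,0.093,0]]]'

```text
clock: 46.12
position: [0.6043, -0.1309, 0.2459]
tool_rot: [-3.141, 0.001, 1.813]
force: [0.3, -0.5, 0.3]
grip_width: 0.0857
finger_force: 0.0
```

Call:
carry_out --rows '[[[0,0,0,0],[0,0,0,0],[0,0,0,0],[0,0,0,0],[0,0,0,0],[0,0,0,0],[0,0,0,0]]]' --grip 0.0 --grip_force 60

```text
clock: 46.7
position: [0.6044, -0.1287, 0.2462]
tool_rot: [3.142, 0.0, 1.816]
force: [-1.2, -1.4, 1.2]
grip_width: 0.0123
finger_force: 57.7
```

Call:
carry_out --rows '[[[0,0,-0.004,0],[-0.003,0.008,-0.006,0],[-0.006,0.018,-0.007,0],[-0.006,0.028,-0.007,0],[-0.006,0.028,-0.006,0],[-0.006,0.028,-0.0045,0],[-0.006,0.028,-0.0045,0]]]'

```text
clock: 47.28
position: [0.6325, -0.1274, 0.2505]
tool_rot: [-3.141, -0.001, 1.816]
force: [0.2, 2.1, 0.6]
grip_width: 0.0125
finger_force: 58.0
```

Call:
carry_out --rows '[[[0,0,0.001,0],[0,0,0.001,0]]]' --grip 0.018

```text
clock: 47.45
position: [0.6325, -0.1282, 0.2496]
tool_rot: [-3.141, 0.0, 1.815]
force: [-0.9, 0.1, 0.1]
grip_width: 0.0176
finger_force: 0.3
```

Call:
carry_out --rows '[[[0,0,0,0],[0,0,0,0],[0,0,0,0],[0,0,0,0]]]' --grip 0.0 --grip_force 40

```text
clock: 47.78
position: [0.6329, -0.128, 0.2497]
tool_rot: [-3.142, 0.0, 1.815]
force: [-1.4, -0.3, 2.7]
grip_width: 0.0132
finger_force: 39.0
```

Call:
carry_out --rows '[[[0,0,0,0],[0,0,0,0],[0,0,-0.01,0],[0,-0.004,-0.05,0],[0,-0.008,-0.09,0],[0.01,-0.01,-0.1,0],[0.04,-0.01,-0.1,0],[0.08,-0.01,-0.1,0]]]' --grip 0.0854

```text
clock: 48.45
position: [0.6039, -0.0546, 0.3512]
tool_rot: [3.139, 0.002, 1.811]
force: [1.7, 0.2, 0.5]
grip_width: 0.0853
finger_force: 0.0
```

```bash
python3 tr.py
```

```text
48.6 [array([366., 331.]), array([367., 280.])]
```

Call:
carry_out --rows '[[[0.02,0,0,0],[0.04,0,0,0],[0.04,0,0,0],[0.04,0,0,0],[0.04,0,0,0],[0.04,0,0,0],[0.04,0,0,0],[0.04,0,0,0]]]'

```text
clock: 49.27
position: [0.5943, -0.0145, 0.3495]
tool_rot: [-3.142, 0.0, 1.814]
force: [-0.1, -0.7, 0.1]
grip_width: 0.0855
finger_force: 0.0
```

```bash
python3 tr.py
```

```text
49.42 [array([348., 341.]), array([342., 292.])]
```

Call:
carry_out --rows '[[[0,0,0,0],[0,0,0,0],[0,0,0,0],[0,0,0,0],[0,0,0,0],[0,0,0,0],[0,0,0,0],[0,0,0,0],[0,0,0,0],[0,0,0,0]]]'

```text
clock: 50.25
position: [0.5943, -0.0138, 0.3495]
tool_rot: [3.142, 0.0, 1.815]
force: [-0.2, -0.3, 0.4]
grip_width: 0.0855
finger_force: 0.0
```

```bash
python3 chk.py
```

```text
50.25 [ 0.5943 -0.0138  0.3495] [3.1416e+00 1.0000e-04 1.8155e+00] [-0.2 -0.3  0.4] 0.0855 [-0.41  0.41  0.49  1.54 -0.2   1.24  0.35]
side rosette_seat [340. 293.] 0.81
side rosette [346. 343.] 0.78
side rosette_handle [331. 263.] 0.83
top rosette_seat [385. 248.] 0.83
top rosette [377. 251.] 0.71
top rosette_handle [371. 251.] 0.67
[ 0.5549 -0.186   0.1918] rail frame mm [ -5.1 -40.1  -3.7]
expected at rest [array([319., 305.]), array([392., 268.])]
```

It stalled again after rolling about 90 mm. I'll regrip and do a launch-matched release: open while moving downhill at rolling speed, still in the upper half, so that the fingers can't yaw it.

```bash
python3 - <<'E'
from h import *
for a in [(-.07,-.035,.001),(-.006,-.035,.001)]: print(a,rel(tcp_for(*a),RAIL[3]+np.pi))
E
```

```text
(-0.07, -0.035, 0.001) (array([-50.3, -74.5, 109.5]), np.float64(0.0))
(-0.006, -0.035, 0.001) (array([-114.3,  -74.6,  109.5]), np.float64(0.0))
```

Call:
carry_out --rows '[[[-0.01,-0.03,0.035,0],[-0.025,-0.06,0.07,0],[-0.05,-0.0745,0.1,0],[-0.08,-0.0745,0.1095,0],[-0.105,-0.0745,0.1095,0],[-0.114,-0.0745,0.1095,0]]]'

```text
clock: 51.15
position: [0.549, -0.1463, 0.2394]
tool_rot: [-3.14, 0.001, 1.812]
force: [-0.3, -0.3, 0.6]
grip_width: 0.0854
finger_force: 0.0
```

Call:
carry_out --rows '[[[0,0,0,0],[0,0,0,0],[0,0,0,0],[0,0,0,0],[0,0,0,0],[0,0,0,0]]]' --grip 0.0 --grip_force 60

```text
clock: 51.65
position: [0.5495, -0.1417, 0.2402]
tool_rot: [-3.142, -0.0, 1.817]
force: [-6.0, -0.4, 5.9]
grip_width: 0.0133
finger_force: 60.4
```

Call:
carry_out --rows '[[[-0.002,0.006,-0.005,0],[-0.005,0.025,-0.008,0],[-0.006,0.046,-0.0105,0],[-0.006,0.064,-0.011,0],[-0.006,0.074,-0.0105,0],[-0.006,0.074,-0.0085,0],[-0.006,0.074,-0.0085,0]]]'

```text
clock: 52.23
position: [0.6232, -0.1298, 0.2484]
tool_rot: [3.141, -0.0, 1.816]
force: [-2.1, 2.0, 2.7]
grip_width: 0.0125
finger_force: 59.1
```

Call:
carry_out --rows '[[[0,-0.005,0.0005,0],[0,-0.013,0.0013,0]]]'

```text
clock: 52.4
position: [0.6098, -0.1333, 0.2471]
tool_rot: [3.141, -0.0, 1.816]
force: [-0.3, 2.3, 1.4]
grip_width: 0.0127
finger_force: 58.8
```

Call:
carry_out --rows '[[[0,-0.008,0.0008,0],[0,-0.016,0.0016,0],[0,-0.024,0.002,0],[0,-0.032,-0.006,0],[0,-0.041,-0.04,0],[0,-0.05,-0.08,0],[0.03,-0.05,-0.09,0],[0.07,-0.05,-0.09,0],[0.1,-0.05,-0.09,0],[0.1,-0.05,-0.09,0],[0.1,-0.05,-0.09,0],[0.1,-0.05,-0.09,0]]]' --grip 0.0854

```text
clock: 53.4
position: [0.5373, -0.0492, 0.3378]
tool_rot: [3.141, 0.0, 1.815]
force: [-0.1, -0.6, 1.0]
grip_width: 0.0855
finger_force: 0.0
```

```bash
python3 tr.py
```

```text
53.55 [array([348., 344.]), array([344., 293.])]
```

Call:
carry_out --rows '[[[0.01,0,0,0],[0.02,0,0,0],[0.02,0,0,0],[0.02,0,0,0],[0.02,0,0,0],[0.02,0,0,0],[0.02,0,0,0],[0.02,0,0,0]]]'

```text
clock: 54.22
position: [0.5327, -0.0294, 0.3372]
tool_rot: [3.142, 0.0, 1.815]
force: [-0.4, 0.5, 0.3]
grip_width: 0.0851
finger_force: 0.0
```

```bash
python3 tr.py
```

```text
54.37 [array([326., 355.]), array([320., 305.])]
```

The seat is at (320,305) and the resting place is expected at (319,305), so it has reached the stop. One short settle and check, then I'll hand in.

Call:
carry_out --rows '[[[0,0,0,0],[0,0,0,0],[0,0,0,0],[0,0,0,0],[0,0,0,0],[0,0,0,0]]]'

```text
clock: 54.87
position: [0.5326, -0.0291, 0.3372]
tool_rot: [-3.142, 0.0, 1.815]
force: [-0.3, 0.6, -0.3]
grip_width: 0.0855
finger_force: 0.0
```

```bash
python3 chk.py; python3 -c "
from workcell import bot
print(bot.job_done())"
```

```text
54.87 [ 0.5326 -0.0291  0.3372] [-3.1416  0.      1.8155] [-0.3  0.6 -0.3] 0.0855 [-0.43  0.3   0.49  1.72 -0.15  1.16  0.34]
side rosette_seat [322. 306.] 0.84
side rosette [327. 355.] 0.67
side rosette_handle [308. 278.] 0.69
top rosette_seat [393. 269.] 0.66
top rosette [384. 267.] 0.7
top rosette_handle [382. 271.] 0.85
[ 0.5062 -0.208   0.19  ] rail frame mm [  4.4 -92.6  -0.2]
expected at rest [array([319., 305.]), array([392., 268.])]
the job is handed in; nothing more can be done
None
```

I handed the job in at about 55 s: the stop arm is down and the rosette hanger hangs on the rail with its gate shut, at rest against the stop (92.6 mm downhill of the rail's middle by camera, 94 expected), but three earlier releases jammed partway, so I regripped it and let it go again in the upper half for a fourth and fifth release, the last one with the fingers moving downhill at rolling speed as they opened.

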